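Load the seeder's nozzle carriage and start its test cycle

TASK

First pull the steel carriage with the black handle all the way out towards you, past its click. Then take every nozzle cartridge (the square metal bars with a brass barb at each end) out of the sloped bin and lay them flat in the pockets of the carriage, one to a pocket. When all are in, push the carriage away from you until it clicks fully home, and then press the three panel keys down and let them up, one at a time, from the one nearest you to the farthest. Press no key while the carriage is out, leave the round cap in its compartment and the other things where they stand, and finish with every cartridge still in its pocket.

Things in the scene. Friction and masses are not known exactly. Their poses are not given: they have to be found in the camera images.
- bin_mid (a point): centre of the upper face of the fixed grey bin's floor, 30 mm over the table; level axes, x towards the high far edge, y along the rows. Floor 166 mm (x) by 252 mm (y), 6 mm thick, rising 12 degrees towards +x. Walls and dividers 4 mm thick, 9 mm high, square to the floor: 2 rows of 3 compartments, centres 40 mm down and up the slope and at y = -83, 0, 83 mm
- n1: loose nozzle cartridge, in some runs absent: an aluminium bar 28 x 28 mm square, 40 mm long, with a brass barb of 9 mm diameter standing 7 mm out of each end (54 mm over all), about 80 g. Origin at the bar's centre, x along the bar; its four long sides are alike, and so are its ends. Starts lying in one compartment of the bin, x roughly along the slope
- n2: loose nozzle cartridge, in some runs absent: an aluminium bar 28 x 28 mm square, 40 mm long, with a brass barb of 9 mm diameter standing 7 mm out of each end (54 mm over all), about 80 g. Origin at the bar's centre, x along the bar; its four long sides are alike, and so are its ends. Starts lying in one compartment of the bin, x roughly along the slope
- n3: loose nozzle cartridge, in some runs absent: an aluminium bar 28 x 28 mm square, 40 mm long, with a brass barb of 9 mm diameter standing 7 mm out of each end (54 mm over all), about 80 g. Origin at the bar's centre, x along the bar; its four long sides are alike, and so are its ends. Starts lying in one compartment of the bin, x roughly along the slope
- n4: loose nozzle cartridge, in some runs absent: an aluminium bar 28 x 28 mm square, 40 mm long, with a brass barb of 9 mm diameter standing 7 mm out of each end (54 mm over all), about 80 g. Origin at the bar's centre, x along the bar; its four long sides are alike, and so are its ends. Starts lying in one compartment of the bin, x roughly along the slope
- n5: loose nozzle cartridge, in some runs absent: an aluminium bar 28 x 28 mm square, 40 mm long, with a brass barb of 9 mm diameter standing 7 mm out of each end (54 mm over all), about 80 g. Origin at the bar's centre, x along the bar; its four long sides are alike, and so are its ends. Starts lying in one compartment of the bin, x roughly along the slope
- cap: round blanking cap, to be left in the bin: an aluminium disc of 42 mm diameter, 20 mm high, with a brass stub of 16 mm diameter and 8 mm height on top. Origin on its axis, 14 mm above its underside
- carriage_floor (a point): centre of the pocket floor's upper face, 21 mm over the table, riding with the carriage; z up, x the pushing direction. Steel carriage 146 (x) by 180 mm (y), 2 x 3 open pockets centred at x = -36.5, 36.5 and y = -58, 0, 58 mm, each 67 (x) by 53 mm (y), walls 9 mm high; a cartridge lies in one along x. Side rails rise 24 mm over the table
- carriage_handle (a point): middle of the top end of the carriage's upright black handle at its near end: 16 mm thick (x), 24 mm wide (y), its top 55 mm above the pocket floor and 76 mm over the table; axes as carriage_floor
- carriage (a joint): slide of the carriage in m: 0 pulled fully out at the near end, 0.070 fully home against the far stop. A spring detent resists with about 5 N from 0.057 on, is passed at 0.064 and then holds the carriage home, where it starts; pulling it out takes about as much. The slide itself drags with 1.5 N
- key1 (a joint): first (nearest) key of the panel, reading its spring travel in m: 0 up, 0.006 fully down (about 5 N); it counts as pressed beyond 0.004 and springs back
- key2 (a joint): second (middle) key of the panel, reading its spring travel in m: 0 up, 0.006 fully down (about 5 N); it counts as pressed beyond 0.004 and springs back
- key3 (a joint): third (farthest) key of the panel, reading its spring travel in m: 0 up, 0.006 fully down (about 5 N); it counts as pressed beyond 0.004 and springs back
- key1_top (a point): centre of the top face of the first (nearest) key: a black round key of 24 mm diameter in a grey collar on the white panel box (165 x 62 mm, 34 mm high); keys stand in a row 50 mm apart leading away from the robot; z up
- key2_top (a point): centre of the top face of the second (middle) key: a black round key of 24 mm diameter in a grey collar on the white panel box (165 x 62 mm, 34 mm high); keys stand in a row 50 mm apart leading away from the robot; z up
- key3_top (a point): centre of the top face of the third (farthest) key: a black round key of 24 mm diameter in a grey collar on the white panel box (165 x 62 mm, 34 mm high); keys stand in a row 50 mm apart leading away from the robot; z up
- jar: bystander: white jar with a blue cap, 64 mm diameter, 100 mm high, origin under its centre
- driver: bystander: screwdriver lying on the table, origin under its middle
- pot: bystander: black square plant pot, 75 mm wide, 70 mm high, origin under its centre
There are look-alikes about, which are no part of the job. What is shaped like the n4 but turquoise is not meant. Of the things shaped like the part that bears key1, the white one is meant.

How it is judged (in metres and radians):
On the way, in this order (a step that is already met when the one before it is completed fails the run):
1. the carriage is pulled out to its near end (value of joint carriage below 0.006 m), for 0.1 s.
2. every cartridge lies in a pocket, let go, with the carriage not yet pushed home (x of n1 in the frame of carriage_floor between -0.072 and 0.072 m and y of n1 in the frame of carriage_floor between -0.09 and 0.09 m and z of n1 in the frame of carriage_floor between 0.008 and 0.0185 m and angle between n1's own x axis and vertical between 1.42 and 1.72 rad and x of n2 in the frame of carriage_floor between -0.072 and 0.072 m and y of n2 in the frame of carriage_floor between -0.09 and 0.09 m and z of n2 in the frame of carriage_floor between 0.008 and 0.0185 m and angle between n2's own x axis and vertical between 1.42 and 1.72 rad and x of n3 in the frame of carriage_floor between -0.072 and 0.072 m and y of n3 in the frame of carriage_floor between -0.09 and 0.09 m and z of n3 in the frame of carriage_floor between 0.008 and 0.0185 m and angle between n3's own x axis and vertical between 1.42 and 1.72 rad and x of n4 in the frame of carriage_floor between -0.072 and 0.072 m and y of n4 in the frame of carriage_floor between -0.09 and 0.09 m and z of n4 in the frame of carriage_floor between 0.008 and 0.0185 m and angle between n4's own x axis and vertical between 1.42 and 1.72 rad and x of n5 in the frame of carriage_floor between -0.072 and 0.072 m and y of n5 in the frame of carriage_floor between -0.09 and 0.09 m and z of n5 in the frame of carriage_floor between 0.008 and 0.0185 m and angle between n5's own x axis and vertical between 1.42 and 1.72 rad and contact force between the fingers and n1 below 0.2 N and contact force between the fingers and n2 below 0.2 N and contact force between the fingers and n3 below 0.2 N and contact force between the fingers and n4 below 0.2 N and contact force between the fingers and n5 below 0.2 N and value of joint carriage below 0.055 m), for 0.2 s.
3. the carriage is home behind the detent (value of joint carriage above 0.067 m), for 0.2 s.
4. the nearest key is pressed, the others up (value of joint key1 above 0.004 m and value of joint carriage above 0.067 m and value of joint each of key2, key3 below 0.002 m).
5. the middle key is pressed, the others up (value of joint key2 above 0.004 m and value of joint carriage above 0.067 m and value of joint each of key1, key3 below 0.002 m).
6. the farthest key is pressed, the others up (value of joint key3 above 0.004 m and value of joint carriage above 0.067 m and value of joint each of key1, key2 below 0.002 m).
At the end, for the whole second after the job is handed in: Every cartridge present lies flat on a pocket floor of the carriage (centre less than 18.5 mm above the floor, within 0.15 rad of level), released and at rest; the carriage is home (slide beyond 0.067), all keys are up, the cap is within 30 mm of where it was (x of n1 in the frame of carriage_floor between -0.072 and 0.072 m and y of n1 in the frame of carriage_floor between -0.09 and 0.09 m and z of n1 in the frame of carriage_floor between 0.008 and 0.0185 m and angle between n1's own x axis and vertical between 1.42 and 1.72 rad and x of n2 in the frame of carriage_floor between -0.072 and 0.072 m and y of n2 in the frame of carriage_floor between -0.09 and 0.09 m and z of n2 in the frame of carriage_floor between 0.008 and 0.0185 m and angle between n2's own x axis and vertical between 1.42 and 1.72 rad and x of n3 in the frame of carriage_floor between -0.072 and 0.072 m and y of n3 in the frame of carriage_floor between -0.09 and 0.09 m and z of n3 in the frame of carriage_floor between 0.008 and 0.0185 m and angle between n3's own x axis and vertical between 1.42 and 1.72 rad and x of n4 in the frame of carriage_floor between -0.072 and 0.072 m and y of n4 in the frame of carriage_floor between -0.09 and 0.09 m and z of n4 in the frame of carriage_floor between 0.008 and 0.0185 m and angle between n4's own x axis and vertical between 1.42 and 1.72 rad and x of n5 in the frame of carriage_floor between -0.072 and 0.072 m and y of n5 in the frame of carriage_floor between -0.09 and 0.09 m and z of n5 in the frame of carriage_floor between 0.008 and 0.0185 m and angle between n5's own x axis and vertical between 1.42 and 1.72 rad and contact force between the fingers and n1 below 0.2 N and contact force between the fingers and n2 below 0.2 N and contact force between the fingers and n3 below 0.2 N and contact force between the fingers and n4 below 0.2 N and contact force between the fingers and n5 below 0.2 N and value of joint carriage above 0.067 m and value of joint each of key1, key2, key3 below 0.002 m and distance of cap from where it was at the start of the episode below 0.03 m and linear speed of each of n1, n2, n3, n4, n5 below 0.02 m/s); the robot touches nothing.
It fails at once if a key is pressed while the carriage is not home (value of joint carriage below 0.062 m and value of joint any of key1, key2, key3 above 0.004 m).
It fails at once if two keys are down together (value of joint each of key1, key2 above 0.004 m or value of joint each of key2, key3 above 0.004 m or value of joint each of key1, key3 above 0.004 m).
It fails at once if the round cap is taken from its place (distance of cap from where it was at the start of the episode above 0.05 m).
It fails at once if a bystander is disturbed (distance of any of jar, driver, pot from where it was at the start of the episode above 0.04 m).
Of n1, n2, n3, n4, n5 only 3 to 5 are there at a start; the rules pass over those that are not, and their reading is None.
At some moment in a run one of n1, n2, n3, n4, n5 may be knocked a few centimetres aside while the robot is not near it.
Once in a run the grip may slacken for a moment while it holds something.
It also fails if it takes over 210 s, if anything falls off the work surface, if the arm or the gripper's body presses on something with over 40 N, if the wrist force passes 120 N, or if a joint passes its speed limit or range.

ROBOT

A 7-joint arm with a two-finger parallel gripper is mounted at the origin on the work surface. World frame = base frame: x ahead of the robot, y to its left, z up, the work surface at z = 0. Lengths are in mm, angles in rad, forces in N, time in s.
With the tool pointing down it reaches from about 400 to 875 mm from the base axis. Payload 4.4 kg.
Tool frame: the origin (TCP) lies at the very end of the fingers, on their centre line; the grasp point (between the pads) lies 19 mm behind it; y points along the fingers, x is the direction in which the jaws open and shut, and the axes are right-handed (so a half turn about y gives the same grasp; the last joint's range is limited). The gripper opens to 85 mm and grips with 20 to 120 N. Pads are 22 mm wide; open, the fingers measure 114 mm over their backs; the gripper's body (76 mm by 85 mm) begins 54 mm behind the grasp point. The pads swing forward as they close: fully open they stand 13 mm farther back than shut.
Start: joints at [-1.199, 0.628, 0.038, 1.517, -0.027, 0.996, -0.02], TCP at [275.545, 588.721, 231.313] pointing down, gripper open.
Joint ranges: [-3.06, 3.06], [-0.37, 2.12], [-1.25, 1.32], [0.18, 2.47], [-1.1, 4.24], [0.23, 1.98], [-2.94, 2.94]. Speed limits (rad/s): [2.57, 2.57, 3.14, 3.14, 3.14, 3.14, 3.14].

INTERFACE

Orientations are given as [roll, pitch, yaw] about the fixed x, y, z axes, in that order (R = Rz(yaw) Ry(pitch) Rx(roll)).
In Python, from cell import ctrl, get_image, nets gives the robot as it stands. The module is installed in compiled form; this text tells all that it offers.
- The arm moves only by the tool step_arm, never from a script. Its argument "moves" is text: rows parted by semicolons, each of 7 numbers parted by spaces: the shift along the tool's x, y, z normalised to -1 to 1, where 1 is 0.05 m, then the turn, a rotation vector about the tool's x, y, z normalised to -1 to 1, where 1 is 0.12 rad, then the opening, from 0 (shut) to 1 (fully open). A call has 1 to 20 rows; each row shifts and turns the commanded pose from where the row before left it, along the tool's axes as they then stand; what a row does not reach is not made up. A row lasts 1/10 s, in which the tool goes at most 50 mm and 8.59 degrees, less where a joint would pass 70% of its speed; a pose out of reach is approached as far as the arm can. A call with a number of a shift or a turn outside -1 to 1 is refused whole. A call with a gripper value outside its range is refused whole. The fingers move at their own pace and stop on an object; the grip force is fixed at half the most. Time passes only in rows, so rows that do not move let the fingers close. It gives the time, the measured TCP pose, the force and the opening at its end, in the units of the state.
- ctrl.read_state(): the state, without advancing time (a new reading comes with each control period).
- get_image(name): name is "scene" or "top" or "wrist"; returns a dict with "color" (384x512x3 uint8, blue, green, red), "vertical_fov" (degrees; the focal length in pixels is half the picture's height over the tangent of half this angle, whatever the lens; pixels are square), "cx", "cy" (the principal point, pixels), "k1" (the pictures are not rectified: a ray, as slopes to the right and down, at radius r is drawn at 1 + k1 r^2 times it, then the intrinsics apply), "R" (3x3) and "t" (3): a world point X has camera coordinates R X + t; the wrist camera has in their place "T_tool_cam" (4x4, takes a point from camera to tool coordinates, whose origin is the TCP and whose axes are the tool frame's). Camera axes: x right, y down, z forward; pixel columns grow to the right and rows downward; lengths in mm; the calibration is good to about 2 mm. A picture is of the moment at which its call begins: read the wrist's pose just before it. There is no depth.
- ctrl.finish_job(): hands the job in, once; it reports no verdict.
Trained networks look in a picture, given as the dict that the camera call returned (one of the last four; its "shot" number tells which), for a name from the list of things; names that differ only in an ending like _2 or _b are one class to them, and where a whole thing is asked for, a point or a joint stands for the part that bears it (a point fixed in the world has none). Each returns a list of dicts, best first, with "conf" (0 to 1); they miss things now and then, are a little off and sometimes report something else, mostly with a low value. They report only what shows in the picture. A call takes as long as a camera call. They do not tell look-alikes from the thing itself.
- nets.find_in(picture, target): "position" ([x, y, z] in mm, in world coordinates, good to about 4 mm: the middle of the surface that is visible of it).
- nets.cut_out(picture, target): "pixels" (384x512 bool, what is visible of it).
- nets.place_of(picture, target): "position" ([x, y, z] in mm, in world coordinates, good to about 4 mm: a listed point, or the origin of a listed thing).
The state is a dict: "clock": time; "qpos": joint angles; "qd": joint speeds; "tau": joint torques, N m; "eef_pos": TCP position; "tool_rot": TCP orientation; "force": force on the tool from outside, world axes, zero at the start; "torque": the same for the moment, N m; "width": finger opening in mm.
Only numpy, scipy, OpenCV 4.12 (cv2) and the standard library are available. Lean on these libraries where they do the work, as an engineer would, in place of code of your own. Each camera call takes 0.05 s, during which the arm holds its last target.

## Working session

There is one attempt and no reset: what is moved stays moved. The work goes in short steps, Python scripts to look and compute and a tool call to move; the robot and the scene stay as the last step left them, time stands still between calls to the robot, and variables do not carry over. Pictures are saved under pics/ and viewed, and the job is handed in when it is done.

Besides the shell and the picture viewer there is one more tool, called after ">>>" by a JSON object that holds its "api" and its "payload". step_arm: Moves the arm, as the interface text tells. Scaled input: -1 to 1 covers 0.05 m each way for a shift and 0.12 rad each way for a turn. Its arguments: {"type":"object","properties":{"moves":{"type":"string"}},"required":["moves"]}

```bash
mkdir -p pics; ls
python3 - <<'E'
from cell import ctrl,get_image,nets
import cv2
s=ctrl.read_state();print(s)
for n in ("scene","top","wrist"):
    p=get_image(n);cv2.imwrite(f"pics/a_{n}.png",p["color"]);print(n,{k:v for k,v in p.items() if k!="color"})
    for t in ("n1","cap","bin_mid","carriage_floor","carriage_handle","key1_top","key2_top","key3_top","jar","driver","pot"):
        try: print(t,[(round(d["conf"],2),[round(float(v)) for v in d["position"]]) for d in nets.place_of(p,t)])
        except Exception as e: print(t,e)
E
```

```text
pics
{'clock': 0.0, 'qpos': array([-1.1988018 ,  0.62934983,  0.03841195,  1.5183735 , -0.02704148,
        0.99624708, -0.02001175]), 'qd': array([-0.00201972, -0.00088056,  0.00092061,  0.00078426, -0.00073927,
       -0.00174703, -0.00027008]), 'tau': array([ 3.47479443e-05, -5.63400793e+01,  1.22565676e+00, -1.93446279e+01,
        1.08754591e-02,  1.04121826e-02, -1.20430394e-05]), 'eef_pos': array([275.25037165, 588.16883979, 230.38433782]), 'tool_rot': array([-1.57076852,  0.00186144,  1.13299164]), 'force': array([-0.20438654, -0.06946986,  0.06485249]), 'torque': array([-0.0312746 ,  0.00522098, -0.00910582]), 'width': 85.07205471527368}
scene {'vertical_fov': 49.82414193485894, 'cx': 263.27692758792523, 'cy': 191.42315876674513, 'k1': -0.01596666924414674, 'R': array([[ 0.65421024,  0.7562679 , -0.00823533],
       [ 0.652199  , -0.56963176, -0.5001561 ],
       [-0.38294311,  0.32183617, -0.8658961 ]]), 't': array([-375.41803752, -258.93427527, 1432.8675528 ]), 'shot': 1}
n1 [(0.77, [575, 217, 49]), (0.56, [491, 290, 38]), (0.5, [693, 266, 17]), (0.47, [580, 151, 52])]
cap
[... 1226 characters left out ...]
, [380, 114, 1])]
pot [(0.85, [436, 469, -1]), (0.54, [615, -8, 56])]
wrist {'vertical_fov': 62.37870271301541, 'cx': 252.96922008864937, 'cy': 192.87613142671339, 'k1': -0.08465888073955007, 'T_tool_cam': array([[ 9.99999744e-01,  2.54924258e-04,  6.68324585e-04,
         1.00440910e+00],
       [-5.61533707e-04, -2.98988775e-01,  9.54256463e-01,
        -1.41441247e+02],
       [ 4.43084670e-04, -9.54256594e-01, -2.98988556e-01,
         7.63784211e+01],
       [ 0.00000000e+00,  0.00000000e+00,  0.00000000e+00,
         1.00000000e+00]]), 'shot': 3}
n1 []
cap []
bin_mid []
carriage_floor []
carriage_handle []
key1_top []
key2_top []
key3_top []
jar []
driver []
pot [(0.55, [437, 465, 0])]
```

View pics/a_scene.png

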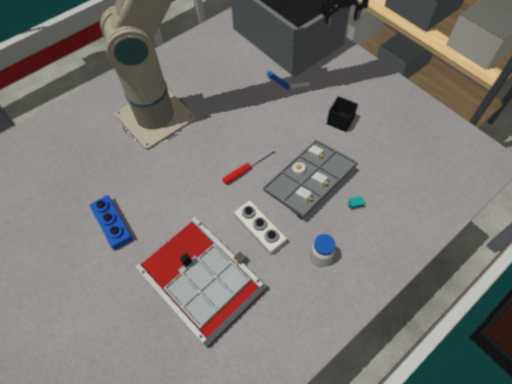

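View pics/a_top.png

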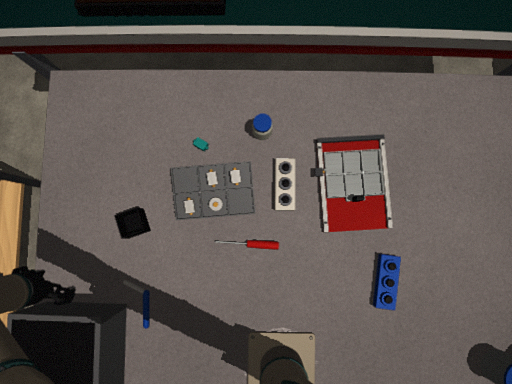

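Run:
```python
import cv2
im=cv2.imread("pics/a_top.png")
c=im[100:290,80:400];cv2.imwrite("pics/a_crop.png",cv2.resize(c,None,fx=2.5,fy=2.5,interpolation=cv2.INTER_CUBIC))
```

```text
(no output)
```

View pics/a_crop.png

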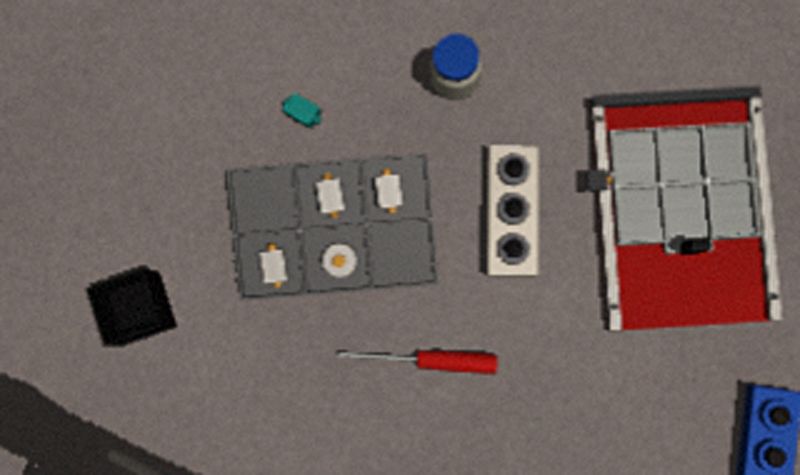

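Top picture: three aluminium bars in the bin at (212,178), (236,176) and (189,206), cap at (215,204). The turquoise look-alike is outside the bin at (200,144). The white panel is at (285,183), with a blue decoy at (388,282). The carriage handle is at (356,197). My targets are the three silver bars and the white panel.

```bash
cat > h.py <<'E'
import numpy as np, cv2
from cell import ctrl,get_image,nets
from scipy.spatial.transform import Rotation as Ro
def K(p):
    f=p["color"].shape[0]/2/np.tan(np.radians(p["vertical_fov"]/2)); return f
def ray(p,uv,T=None):
    f=K(p);d=np.array([(uv[0]-p["cx"])/f,(uv[1]-p["cy"])/f]);s=d.copy()
    for _ in range(20): s=d/(1+p["k1"]*(s@s))
    v=np.array([s[0],s[1],1.])
    if T is None: return -p["R"].T@p["t"],p["R"].T@v
    return T[:3,3],T[:3,:3]@v
def toz(p,uv,z,T=None):
    o,d=ray(p,uv,T);return o+d*(z-o[2])/d[2]
def proj(p,X,T=None):
    X=np.atleast_2d(X)
    c=X@p["R"].T+p["t"] if T is None else (X-T[:3,3])@T[:3,:3]
    s=c[:,:2]/c[:,2:];r=(s**2).sum(1,keepdims=True);return s*(1+p["k1"]*r)*K(p)+[p["cx"],p["cy"]]
def wristT(p,s):
    T=np.eye(4);T[:3,:3]=Ro.from_euler("xyz",s["tool_rot"]).as_matrix();T[:3,3]=s["eef_pos"];return T@p["T_tool_cam"]
def need(target,rpy=None):
    "remaining move in tool axes: shift mm (constant orientation), rotvec rad"
    s=ctrl.read_state();R=Ro.from_euler("xyz",s["tool_rot"])
    d=R.inv().apply(np.array(target)-s["eef_pos"])
    r=(R.inv()*Ro.from_euler("xyz",rpy)).as_rotvec() if rpy is not None else np.zeros(3)
    print("shift units",np.round(d/50,3),"turn units",np.round(r/.12,3),"clock",round(s["clock"],2));return d,r
E
python3 - <<'E'
from h import *
p=get_image("top")
S=lambda x,y:(80+x/2.5,100+y/2.5)
g=lambda uv,z:np.round(toz(p,uv,z),0)
print("rails L far/near",g(S(600,108),24),g(S(615,328),24)," R",g(S(756,100),24),g(S(775,318),24))
print("floor corners",[g(S(*a),30) for a in ((610,130),(748,123),(617,246),(760,237))])
print("bin far L,far R,near L,near R",[g(S(*a),z) for a,z in (((228,171),56),((426,155),56),((241,297),21),((436,281),21))])
print("panel",[g(S(*a),34) for a in ((486,147),(536,147),(489,275),(537,274))])
for t in ("n1","cap"):
    for d in nets.cut_out(p,t):
        v,u=np.nonzero(d["pixels"]); 
        if len(u)<5: continue
        c=(u.mean(),v.mean());r=cv2.minAreaRect(np.c_[u,v].astype(np.float32));print(t,round(d["conf"],2),len(u),np.round(c,1),r[1:],g(c,50))
E
```

```text
rails L far/near [ 696. -118.   24.] [ 417. -136.   24.]  R [ 710. -319.   24.] [ 431. -337.   24.]
floor corners [array([ 667., -130.,   30.]), array([ 678., -306.,   30.]), array([ 519., -137.,   30.]), array([ 533., -318.,   30.])]
bin far L,far R,near L,near R [array([603., 348.,  56.]), array([626., 103.,  56.]), array([449., 334.,  21.]), array([473.,  89.,  21.])]
panel [array([642.,  28.,  34.]), array([643., -35.,  34.]), array([480.,  23.,  34.]), array([482., -37.,  34.])]
n1 0.65 158 [212.8 177.2] ((16.0, 11.0), 90.0) [578. 219.  50.]
n1 0.64 152 [236.  175.9] ((16.0, 10.0), 90.0) [583. 147.  50.]
n1 0.64 32 [284.6 166.8] ((4.949747085571289, 5.656853675842285), 45.0) [614.  -4.  50.]
cap 0.42 142 [215.9 203.2] ((13.0, 12.0), 90.0) [498. 207.  50.]
```

>>> {"api": "step_arm", "payload": {"moves": "0 0 0 0 0.9 0 1;0 0 0 0 0.9 0 1;0 0 0 0 0.9 0 1;0 0 0 0 0.9 0 1;0 0 0 0 0.9 0 1;0 0 0 0 0.9 0 1;0 0 0 0 0.9 0 1;0 0 0 0 0.9 0 1;0 0 0 0 0.9 0 1;0 0 0 0 0.8 0 1;0 0 0 0 0 0 1"}}

```text
clock: 3.05
eef_pos: [275.4, 588.8, 231.3]
tool_rot: [-1.571, -0.0, 0.065]
force: [0.4, -0.7, 0.4]
width: 85.3
```

```bash
python3 -c "
from h import *
need([518,-229,200],[-np.pi/2,0,0.0645]);print(ctrl.read_state()['qpos'])"
```

```text
shift units [  3.78    0.629 -16.637] turn units [0.002 0.004 0.002] clock 3.05
[-1.36954912  0.64932499  0.33330983  1.52309019 -0.23558712  1.00898212
 -0.90826923]
```

>>> {"api": "step_arm", "payload": {"moves": "0.8 0 -0.5 0 0 0 1;0.8 0 -0.6 0 0 0 1;0.8 0 -0.8 0 0 0 1;0.8 0 -0.85 0 0 0 1;0.58 0 -0.85 0 0 0 1;0 0 -0.85 0 0 0 1;0 0 -0.85 0 0 0 1;0 0 -0.85 0 0 0 1;0 0 -0.85 0 0 0 1;0 0 -0.85 0 0 0 1;0 0 -0.85 0 0 0 1;0 0 -0.85 0 0 0 1;0 0 -0.85 0 0 0 1;0 0 -0.85 0 0 0 1;0 0 -0.85 0 0 0 1;0 0 -0.85 0 0 0 1;0 0 -0.85 0 0 0 1;0 0 -0.85 0 0 0 1;0 0 -0.85 0 0 0 1;0 0 -0.85 0 0 0 1"}}

```text
clock: 5.05
eef_pos: [505.3, -205.3, 231.5]
tool_rot: [-1.571, -0.001, 0.068]
force: [0.6, 0.2, 0.5]
width: 85.0
```

```bash
python3 -c "
from h import *
need([518,-229,200],[-np.pi/2,0,0.0645]);s=ctrl.read_state();print(s['qpos'])
p=get_image('wrist');T=wristT(p,s)
cv2.imwrite('pics/b.png',p['color'])
for t in ('carriage_handle','carriage_floor'): print(nets.place_of(p,t))
print(proj(p,[[518,-229,76],[599,-223,21]],T))
"
```

```text
shift units [ 0.22  0.63 -0.49] turn units [-0.001  0.028  0.005] clock 5.05
[ 0.09936275  0.49820337  0.3504263   1.81854292 -0.21822249  0.86210811
  0.62118144]
[{'position': [518.3, -231.3, 76.7], 'conf': 0.72}]
[{'position': [598.5, -227.3, 22.5], 'conf': 0.95}]
[[263.39686024 201.45321534]
 [331.82242338 185.65103251]]
```

View pics/b.png

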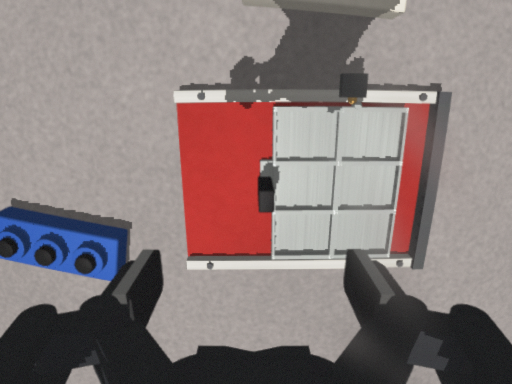

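>>> {"api": "step_arm", "payload": {"moves": "0.22 0.2 -0.4 0 0.03 0 1;0 0.6 -0.05 0 0 0 1;0 0.6 0 0 0 0 1;0 0.6 0 0 0 0 1;0 0.6 0 0 0 0 1;0 0.5 0 0 0 0 1;0 0.3 0 0 0 0 1;0 0.2 0 0 0 0 1;0 0 0 0 0 0 0.4;0 0 0 0 0 0 0.2;0 0 0 0 0 0 0;0 0 0 0 0 0 0;0 0 0 0 0 0 0;0 0 0 0 0 0 0;0 0 0 0 0 0 0"}}

```text
clock: 6.7
eef_pos: [519.9, -225.4, 52.4]
tool_rot: [-1.572, -0.004, 0.063]
force: [4.3, 1.5, 6.7]
width: 14.7
```

>>> {"api": "step_arm", "payload": {"moves": "-0.1 0 0 0 0 0 0;-0.1 0 0 0 0 0 0;-0.1 0 0 0 0 0 0;-0.1 0 0 0 0 0 0;-0.1 0 0 0 0 0 0;-0.1 0 0 0 0 0 0;-0.1 0 0 0 0 0 0;-0.1 0 0 0 0 0 0;-0.1 0 0 0 0 0 0;-0.1 0 0 0 0 0 0;-0.1 0 0 0 0 0 0;-0.1 0 0 0 0 0 0;-0.1 0 0 0 0 0 0;-0.08 0 0 0 0 0 0;0 0 0 0 0 0 0"}}

```text
clock: 8.2
eef_pos: [450.2, -230.5, 52.3]
tool_rot: [-1.573, -0.003, 0.062]
force: [2.9, -0.4, 7.6]
width: 15.1
```

>>> {"api": "step_arm", "payload": {"moves": "-0.04 0 0 0 0 0 0;-0.04 0 0 0 0 0 0;0 0 0 0 0 0 0;0 0 0 0 0 0 0"}}

```text
clock: 8.6
eef_pos: [450.2, -230.6, 52.4]
tool_rot: [-1.574, -0.009, 0.064]
force: [11.1, 0.5, 1.1]
width: 14.7
```

>>> {"api": "step_arm", "payload": {"moves": "0.06 0 0 0 0 0 0;0 0 0 0 0 0 0.4;0 0 0 0 0 0 0.5;0 0 0 0 0 0 0.6;0 0 0 0 0 0 0.6;0 -0.3 0 0 0 0 0.6;0 -0.6 0 0 0 0 0.6;0 -0.8 0 0 0 0 0.6;0 -0.8 0 0 0 0 0.6;0 -0.8 0 0 0 0 0.6;0 0 0 0 0 0 0.6"}}

```text
clock: 9.7
eef_pos: [450.3, -231.4, 220.9]
tool_rot: [-1.575, -0.008, 0.061]
force: [1.0, -1.3, -0.2]
width: 51.3
```

```bash
python3 -c "
from h import *
s=ctrl.read_state();print(s['eef_pos'])
p=get_image('wrist')
cv2.imwrite('pics/c_w.png',p['color'])
for t in ('carriage_handle','carriage_floor'): print(nets.place_of(p,t))
p=get_image('top')
cv2.imwrite('pics/c_t.png',cv2.resize(p['color'][100:290,80:400],None,fx=2.5,fy=2.5,interpolation=cv2.INTER_CUBIC))
for t in ('carriage_handle','carriage_floor','n1','bin_mid'): print(nets.place_of(p,t))
"
```

```text
[ 450.29160633 -231.35798046  220.86523126]
[{'position': [445.5, -233.3, 75.0], 'conf': 0.82}]
[{'position': [527.2, -228.1, 24.7], 'conf': 0.94}]
[{'position': [447.9, -231.5, 79.2], 'conf': 0.56}]
[{'position': [531.2, -229.7, 21.7], 'conf': 0.65}]
[{'position': [695.1, 267.7, 11.1], 'conf': 0.61}, {'position': [573.6, 218.2, 53.3], 'conf': 0.52}, {'position': [587.7, 151.7, 55.5], 'conf': 0.49}, {'position': [485.1, 293.8, 33.4], 'conf': 0.47}, {'position': [518.6, -2.9, 56.2], 'conf': 0.31}]
[{'position': [542.4, 221.4, 30.2], 'conf': 0.91}, {'position': [586.0, 151.3, 57.1], 'conf': 0.44}]
```

View pics/c_t.png

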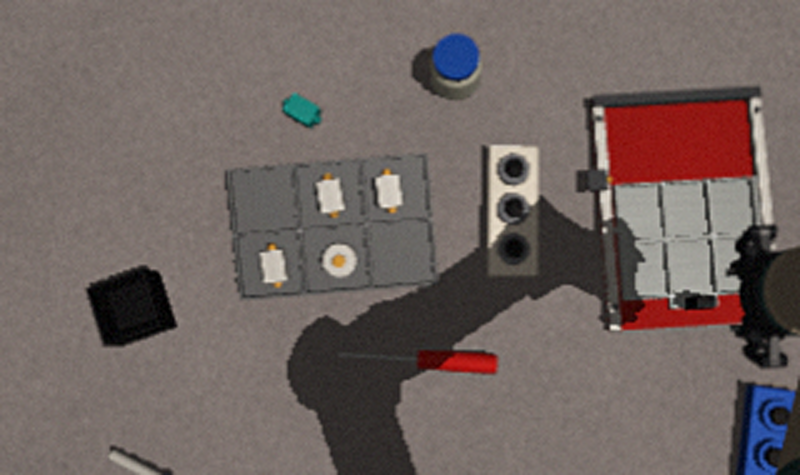

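View pics/c_w.png

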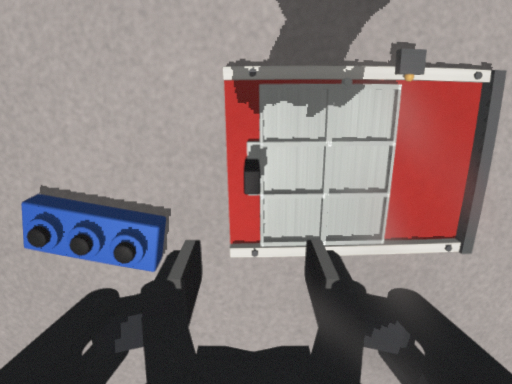

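```bash
python3 -c "
from h import *
s=ctrl.read_state();p=get_image('wrist');T=wristT(p,s)
for a in ((328,143),(325,194),(263,84),(400,86),(264,245),(385,242)): print(a,np.round(toz(p,a,30,T),1))
"
```

```text
(328, 143) [ 523.  -195.2   30. ]
(325, 194) [ 526.9 -250.4   30. ]
(263, 84) [ 451.8 -141.4   30. ]
(400, 86) [ 588.9 -132.9   30. ]
(264, 245) [ 465.2 -315.4   30. ]
(385, 242) [ 604.5 -303.7   30. ]
```

>>> {"api": "step_arm", "payload": {"moves": "0 -0.2 0 0 -0.95 0 0.6;0 0 0 0 -0.95 0 0.6;0 0 0 0 -0.95 0 0.6;0 0 0 0 -0.95 0 0.6;0 0 0 0 -0.95 0 0.6;0 0 0 0 -0.95 0 0.6;0 0 0 0 -0.95 0 0.6;0 0 0 0 -0.95 0 0.6;0 0 0 0 -0.95 0 0.6;0 0 0 0 -0.95 0 0.6;0 0 0 0 -0.95 0 0.6;0 0 0 0 -0.95 0 0.6;0 0 0 0 -0.95 0 0.6;0 0 0 0 -0.95 0 0.6;0 0 0 0 0 0 0.6"}}

```text
clock: 11.65
eef_pos: [447.5, -229.7, 225.8]
tool_rot: [-1.57, -0.001, 1.657]
force: [-0.9, 0.2, 0.4]
width: 51.4
```

```bash
cat >> h.py <<'E'
BY=0.094
def binR(psi=BY,tilt=np.radians(12)):
    c,s=np.cos(psi),np.sin(psi)
    n=np.array([-np.sin(tilt)*c,-np.sin(tilt)*s,np.cos(tilt)])
    x=np.array([-s,c,0]);y=-n;return Ro.from_matrix(np.c_[x,y,np.cross(x,y)])
E
python3 -c "
from h import *
print(binR().as_euler('xyz'))
need([500,219,230],[-np.pi/2,0,np.pi/2+.094]);print(ctrl.read_state()['qpos'])"
```

```text
[-1.78023584  0.          1.66479633]
shift units [ 8.849 -0.078 -1.821] turn units [-0.006 -0.062  0.007] clock 11.65
[ 0.4832124   0.42809305 -0.09056067  1.92426306  0.05211624  0.79250213
  2.02147916]
```

>>> {"api": "step_arm", "payload": {"moves": "0.6 0 -0.2 0 -0.06 0 0.6;0.75 0 -0.2 0 0 0 0.6;0.75 0 -0.2 0 0 0 0.6;0.75 0 -0.2 0 0 0 0.6;0.75 0 -0.2 0 0 0 0.6;0.75 0 -0.2 0 0 0 0.6;0.75 0 -0.2 0 0 0 0.6;0.75 0 -0.2 0 0 0 0.6;0.75 0 -0.2 0 0 0 0.6;0.75 0 0 0 0 0 0.6;0.75 0 0 0 0 0 0.6;0.75 0 0 0 0 0 0.6;0 0 0 -0.9 0 0 0.6;0 0 0 -0.84 0 0 0.6;0 0 0 0 0 0 0.6"}}

```text
clock: 13.15
eef_pos: [492.3, 218.9, 225.2]
tool_rot: [-1.776, 0.002, 1.665]
force: [-1.2, -1.0, -0.0]
width: 51.5
```

```bash
python3 -c "
from h import *
s=ctrl.read_state();p=get_image('wrist');T=wristT(p,s);print(s['eef_pos'],s['tool_rot'])
cv2.imwrite('pics/d.png',p['color'])
for t in ('n1','bin_mid','cap'): print(nets.place_of(p,t))
for d in nets.cut_out(p,'n1'):
  v,u=np.nonzero(d['pixels']);print(d['conf'],len(u),u.mean(),v.mean(),cv2.minAreaRect(np.c_[u,v].astype(np.float32)))
"
```

```text
[492.29173099 218.93103176 225.20057898] [-1.77585873e+00  1.72874398e-03  1.66541160e+00]
[{'position': [690.9, 270.2, 11.1], 'conf': 0.88}, {'position': [580.7, 216.0, 54.1], 'conf': 0.72}, {'position': [494.4, 291.4, 36.1], 'conf': 0.71}, {'position': [512.9, -8.0, 53.4], 'conf': 0.63}, {'position': [581.6, 148.7, 56.2], 'conf': 0.57}]
[{'position': [541.0, 222.0, 32.5], 'conf': 0.65}]
[{'position': [494.9, 213.0, 35.8], 'conf': 0.56}]
0.96 1274 182.21664050235478 210.12558869701726 ((182.07847595214844, 209.667236328125), (47.72964859008789, 30.846088409423828), 83.2901611328125)
0.84 895 272.58882681564245 268.37877094972066 ((272.2815246582031, 268.3714904785156), (37.5701904296875, 28.342426300048828), 30.465543746948242)
0.73 1109 246.87646528403968 210.55816050495943 ((246.7574462890625, 210.0742645263672), (46.46823501586914, 26.567493438720703), 84.2894058227539)
0.58 1368 323.5138888888889 137.6798245614035 ((323.0498962402344, 138.00250244140625), (32.459449768066406, 52.1348762512207), 2.8624050617218018)
```

View pics/d.png

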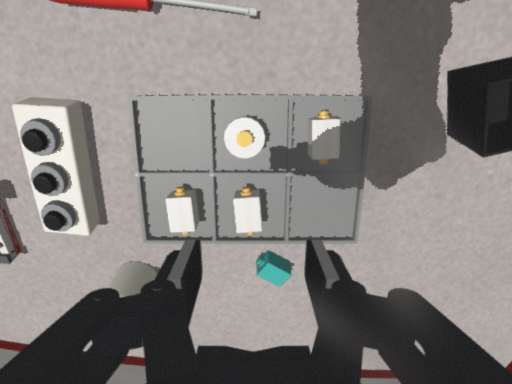

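```bash
cat >> h.py <<'E'
from scipy.optimize import minimize
BM=np.array([540,219,30.])
def bin2w(P,mid=BM,psi=BY):
    "P in slope frame (x up the slope, y, z normal)"
    t=np.radians(12);M=Ro.from_euler("z",psi)*Ro.from_euler("y",-t);return M.apply(P)+mid
def barpts(hx=20):
    b=np.array([[i*20,j*14,k*14] for i in(-1,1) for j in(-1,1) for k in(-1,1)],float)
    a=np.linspace(0,6.28,9)[:-1]
    c=np.array([[e*27,4.5*np.cos(q),4.5*np.sin(q)] for e in(-1,1) for q in a]);return b,c
def fitbar(p,T,mask,x0,frame):
    b,c=barpts()
    def sil(x):
        m=np.zeros((384*4,512*4),np.uint8)
        for part in (b,np.r_[c]):
            P=Ro.from_euler("z",x[2]).apply(part)+[x[0],x[1],14]
            uv=proj(p,frame(P),T)*4+1.5
            cv2.fillConvexPoly(m,cv2.convexHull(uv.astype(np.int32)),1)
        return m.reshape(384,4,512,4).mean((1,3))
    f=lambda x:np.abs(sil(x)-mask).sum()
    r=minimize(f,x0,method="Nelder-Mead",options=dict(initial_simplex=np.array([x0]+[[x0[0]+8,x0[1],x0[2]],[x0[0],x0[1]+8,x0[2]],[x0[0],x0[1],x0[2]+.2]])))
    return r.x,r.fun,mask.sum()
E
python3 - <<'E'
from h import *
s=ctrl.read_state();p=get_image('wrist');T=wristT(p,s)
# bin corner fit: wall top outer corners
P=np.array([[-83,-126,9],[-83,126,9],[83,126,9],[83,-126,9.]])
px=np.array([[133,96],[367,97],[357,242],[146,241.]])
f=lambda x:((proj(p,bin2w(P,np.array([x[0],x[1],30]),x[2]),T)-px)**2).sum()
r=minimize(f,[540,219,.094],method="Nelder-Mead");print("bin",r.x,r.fun)
mid=np.array([r.x[0],r.x[1],30]);fr=lambda Q:bin2w(Q,mid,r.x[2])
for d in nets.cut_out(p,'n1'):
  v,u=np.nonzero(d['pixels']);c=(u.mean(),v.mean())
  w=toz(p,c,48,T)
  if d['conf']<.3: continue
  loc=Ro.from_euler("z",-r.x[2]).apply(w-mid);print(np.round(c),np.round(loc))
  if abs(loc[0])>85 or abs(loc[1])>126: continue
  x,fu,n=fitbar(p,T,d['pixels'].astype(float),[loc[0],loc[1],0.],fr)
  print("fit",np.round(x,2),fu,n,"world",np.round(fr(np.array([x[0],x[1],14])),1))
E
```

```text
bin [5.47446827e+02 2.22513703e+02 9.07928615e-02] 66.0370617256499
[324. 131.] [-54.  72.  18.]
fit [-4.759e+01  7.505e+01  5.000e-02] 73.5 1480.0 world [491.4 292.8  33.8]
[247. 205.] [32. -4. 18.]
fit [33.5  -3.77  0.08] 57.25 1151.0 world [577.5 221.5  50.7]
[ 43. 178.] [  -3. -229.   18.]
[273. 264.] [118.  27.  18.]
[182. 205.] [ 31. -77.  18.]
fit [ 3.336e+01 -7.541e+01  6.000e-02] 77.4375 1264.0 world [583.9 150.1  50.6]
```

```bash
cat >> h.py <<'E'
def grasp_need(c,back,psi=.15,up=5):
    R=binR(psi);n=-R.apply([0,1,0]);s=ctrl.read_state()
    t=np.array(c)+n*(back-up)
    Rc=Ro.from_euler("xyz",s["tool_rot"])
    r=(Rc.inv()*R).as_rotvec();d=R.inv().apply(t-s["eef_pos"])
    print("turn first",np.round(r/.12,3),"then shift",np.round(d/50,3),"target",np.round(t,1))
E
python3 -c "
from h import *
grasp_need([584,150,50.6],60)"
```

```text
turn first [-0.004 -0.475 -0.097] then shift [-1.624  2.652 -0.742] target [572.7 148.3 104.4]
```

>>> {"api": "step_arm", "payload": {"moves": "0 0 0 0 -0.475 -0.1 0.55;-0.4 0.5 -0.14 0 0 0 0.55;-0.4 0.6 -0.2 0 0 0 0.55;-0.4 0.6 -0.2 0 0 0 0.55;-0.4 0.6 -0.2 0 0 0 0.55;-0.02 0.35 0 0 0 0 0.55;0 0 0 0 0 0 0.55"}}

```text
clock: 14.2
eef_pos: [571.1, 146.9, 101.6]
tool_rot: [-1.775, 0.001, 1.72]
force: [-0.4, 0.3, -0.5]
width: 47.0
```

```bash
python3 -c "
from h import *
grasp_need([584,150,50.6],0)
s=ctrl.read_state();p=get_image('wrist');cv2.imwrite('pics/e.png',p['color']);T=wristT(p,s)
fr=lambda Q:bin2w(Q,np.array([547.4,222.5,30]),.0908)
for d in nets.cut_out(p,'n1'):
  v,u=np.nonzero(d['pixels']);w=toz(p,(u.mean(),v.mean()),55,T);print(d['conf'],u.mean(),v.mean(),len(u),np.round(w))
  if abs(w[0]-584)<25 and abs(w[1]-150)<25:
    x,fu,n=fitbar(p,T,d['pixels'].astype(float),[33.4,-75.4,0.05],fr);print(x,fu,n,fr(np.array([x[0],x[1],14])))
"
```

```text
turn first [-0.044 -0.008 -0.01 ] then shift [ 0.024  1.152 -0.047] target [585.  150.2  45.7]
0.9 362.1598295151838 223.95977623867876 3754 [575. 221.  55.]
0.86 252.8500153988297 219.00985525100091 3247 [581. 149.  55.]
[ 3.35671883e+01 -7.60827280e+01  7.17035539e-02] 168.1875 3247.0 [584.09845684 149.44396144  50.67307729]
0.74 489.2675324675325 109.83145743145744 3465 [490. 270.  55.]
```

View pics/e.png

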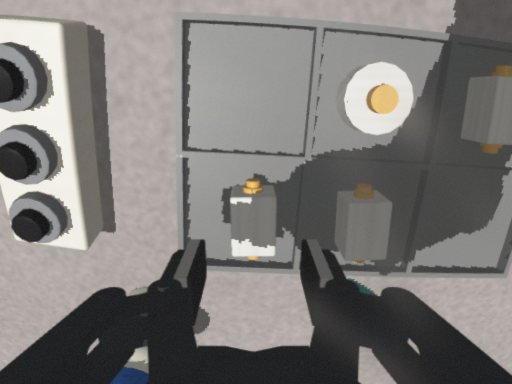

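The wrist view shows the bar at (253,220), centred between the fingers, and the second fit agrees to about 1 mm. I'll descend and grip.

>>> {"api": "step_arm", "payload": {"moves": "0.02 0.4 -0.04 0 0 0 0.55;0 0.4 0 0 0 0 0.55;0 0.35 0 0 0 0 0.55;0 0 0 0 0 0 0.55;0 0 0 0 0 0 0.3;0 0 0 0 0 0 0.2;0 0 0 0 0 0 0.1;0 0 0 0 0 0 0;0 0 0 0 0 0 0;0 0 0 0 0 0 0"}}

```text
clock: 15.3
eef_pos: [584.3, 151.9, 53.9]
tool_rot: [-1.78, 0.001, 1.723]
force: [-2.4, -0.8, 7.3]
width: 26.5
```

>>> {"api": "step_arm", "payload": {"moves": "0 0 0 0 0 0 0"}}

```text
clock: 15.4
eef_pos: [584.3, 151.8, 53.9]
tool_rot: [-1.78, 0.001, 1.723]
force: [-2.3, -0.4, 7.2]
width: 26.0
```

```bash
python3 -c "
from h import *
s=ctrl.read_state();p=get_image('wrist');cv2.imwrite('pics/f.png',p['color'])
print(s['force'],s['eef_pos'],s['width'])
p=get_image('scene');cv2.imwrite('pics/f2.png',cv2.resize(p['color'][120:240,240:400],None,fx=4,fy=4))"
```

```text
[-2.27032666 -0.43504443  7.17384554] [584.29779052 151.82051005  53.89671597] 25.97521067487363
```

View pics/f.png

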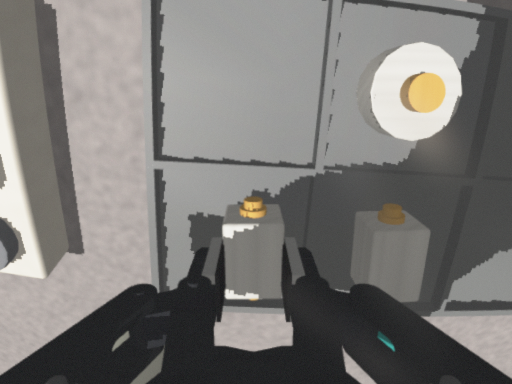

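View pics/f2.png

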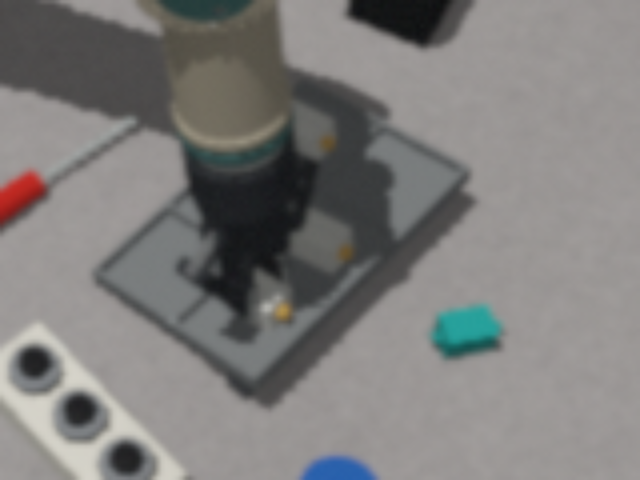

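>>> {"api": "step_arm", "payload": {"moves": "0 -0.1 0 0 0 0 0;0 -0.1 0 0 0 0 0;0 -0.2 0 0 0 0 0;0 -0.3 0 0 0 0 0;0 -0.4 0 0 0 0 0;0 -0.4 0 0 0 0 0;0 0 0 0 0 0 0"}}

```text
clock: 16.2
eef_pos: [569.8, 149.6, 129.0]
tool_rot: [-1.783, 0.0, 1.723]
force: [1.0, -0.3, -0.8]
width: 26.3
```

```bash
python3 -c "
from h import *
s=ctrl.read_state();p=get_image('wrist');cv2.imwrite('pics/g.png',p['color'])
print(s['force'],s['eef_pos'],s['width'])"
```

```text
[ 1.00876165 -0.34705034 -0.79202437] [569.76375481 149.62456694 129.0043081 ] 26.348561307328037
```

View pics/g.png

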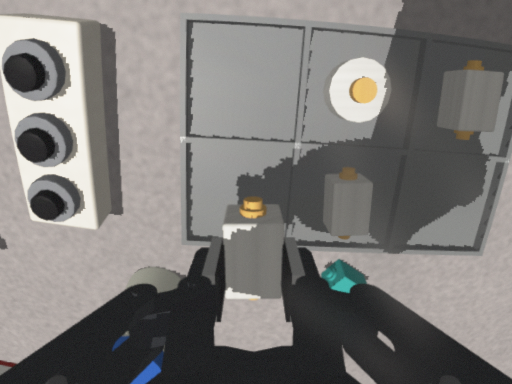

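Run:
```python
from h import *
p=get_image('wrist')
c=cv2.imread('pics/g.png')[180:330,180:330]
c=cv2.resize(c,None,fx=4,fy=4,interpolation=cv2.INTER_NEAREST)
T=p["T_tool_cam"]
b,cc=barpts()
for yy,col in ((-6,(0,0,255)),(3,(0,255,0))):
    P=np.array([[x,yy-14,z] for x,z in ((-14,-20),(14,-20),(14,20),(-14,20))],float)
    uv=(proj(p,P,T)-180)*4;print(yy,proj(p,P,T).round());cv2.polylines(c,[uv.astype(np.int32)],True,col,1)
cv2.imwrite('pics/g2.png',c)
```

```text
-6 [[221. 313.]
 [281. 313.]
 [284. 234.]
 [218. 234.]]
3 [[223. 301.]
 [280. 301.]
 [283. 225.]
 [220. 225.]]
```

View pics/g2.png

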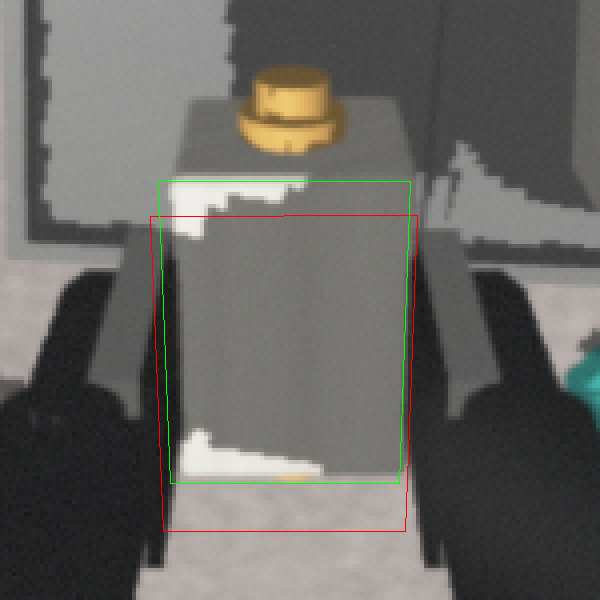

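>>> {"api": "step_arm", "payload": {"moves": "0 -0.5 0 0 0 0 0;0 -0.5 0 0.4 0 0 0;0 0 0 0.5 0 0 0;0 0 0 0.5 0 0 0;0 0 0 0.37 0 0 0;0 0 0 0 0.4 0 0;0 0 0 0 0.32 0 0;0 0 0 0 0 0 0"}}

```text
clock: 17.1
eef_pos: [557.9, 147.4, 173.3]
tool_rot: [-1.564, 0.002, 1.636]
force: [0.1, 0.3, -0.3]
width: 26.4
```

```bash
cat >> h.py <<'E'
CF=np.array([528,-226.]);CY=.066
def pocket(i,j):
    return CF+np.array([[np.cos(CY),-np.sin(CY)],[np.sin(CY),np.cos(CY)]])@np.array([i*36.5,j*58])
E
python3 -c "
from h import *
t=pocket(1,-1);print(t,ctrl.read_state()['width']);need([t[0],t[1],180],[-np.pi/2,0,np.pi/2+CY])"
```

```text
[ 568.24575333 -281.4664704 ] 26.44366390229679
shift units [-8.572 -0.111  0.355] turn units [-0.057 -0.005 -0.019] clock 17.1
```

>>> {"api": "step_arm", "payload": {"moves": "-0.3 0 0.05 -0.05 0 0 0;-0.5 0 0.05 0 0 0 0;-0.6 0 0.05 0 0 0 0;-0.6 0 0.05 0 0 0 0;-0.6 0 0.05 0 0 0 0;-0.6 0 0.05 0 0 0 0;-0.6 0 0.05 0 0 0 0;-0.6 0 0 0 0 0 0;-0.6 0 0 0 0 0 0;-0.6 0 0 0 0 0 0;-0.6 0 0 0 0 0 0;-0.6 0 0 0 0 0 0;-0.6 0 0 0 0 0 0;-0.6 0 0 0 0 0 0;-0.6 0.3 0 0 0 0 0;-0.37 0.5 0 0 0 0 0;-0.2 0.5 0 0 0 0 0;0 0.4 0 0 0 0 0;0 0 0 0 0 0 0"}}

```text
clock: 19.0
eef_pos: [567.2, -311.8, 86.8]
tool_rot: [-1.565, -0.001, 1.636]
force: [-0.9, 0.1, -1.3]
width: 26.1
```

```bash
python3 -c "
from h import *
t=pocket(1,-1);need([t[0],t[1],40],[-np.pi/2,0,np.pi/2+CY])
s=ctrl.read_state();p=get_image('wrist');cv2.imwrite('pics/i.png',p['color']);T=wristT(p,s);print(s['eef_pos'],s['width'])
def P(i,j): return np.r_[pocket(i,j),21]
print(proj(p,np.array([P(i,j) for i in(-1,1) for j in(-1,0,1)]),T).round())
print(nets.place_of(p,'carriage_floor'),nets.place_of(p,'carriage_handle'))
"
```

```text
shift units [ 0.602  0.937 -0.065] turn units [-0.047 -0.011  0.008] clock 19.0
[ 567.22525016 -311.75173336   86.82404901] 26.143833590280675
[[299. 105.]
 [388. 106.]
 [471. 108.]
 [295. 212.]
 [376. 212.]
 [453. 211.]]
[{'position': [530.6, -232.6, 24.5], 'conf': 0.58}] [{'position': [447.8, -232.8, 72.4], 'conf': 0.95}]
```

View pics/i.png

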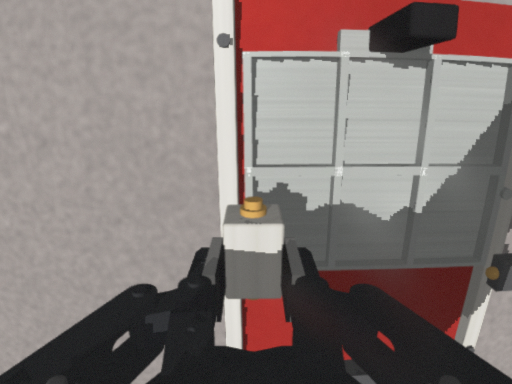

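```bash
python3 -c "
from h import *
s=ctrl.read_state();p=get_image('wrist');T=wristT(p,s)
for a,l in (((249,171),-87),((340,170.5),-29),((424.5,170),29),((503,169),87)):
  w=toz(p,a,30,T)[:2]; print(w.round(1),(w-l*np.array([-np.sin(CY),np.cos(CY)])).round(1))
for a in ((340,54),(433,57),(333,268),(409,265)):print(toz(p,a,30,T)[:2].round(1))
"
```

```text
[ 544.2 -315. ] [ 538.4 -228.2]
[ 539.7 -255.2] [ 537.8 -226.2]
[ 535.2 -197.5] [ 537.1 -226.5]
[ 530.  -139.4] [ 535.8 -226.2]
[ 468.2 -265.1]
[ 464.2 -206.8]
[ 612.6 -249.1]
[ 607.2 -192.2]
```

```bash
sed -i 's/^CF=.*;CY/CF=np.array([534,-227.]);CY/' h.py; python3 -c "
from h import *
t=pocket(1,-1);need([t[0],t[1],53],[-np.pi/2,0,np.pi/2+CY])"
```

```text
shift units [ 0.576  0.771 -0.087] turn units [ 0.023  0.002 -0.023] clock 19.2
```

>>> {"api": "step_arm", "payload": {"moves": "0 0 0 0 0 0 0"}}

```text
clock: 19.3
eef_pos: [571.9, -311.3, 91.8]
tool_rot: [-1.574, 0.003, 1.637]
force: [-0.4, -0.1, -1.4]
width: 26.6
```

>>> {"api": "step_arm", "payload": {"moves": "0 0 0 0 0 0 0;0 0 0 0 0 0 0"}}

```text
clock: 19.5
eef_pos: [571.4, -311.2, 91.0]
tool_rot: [-1.573, 0.002, 1.637]
force: [-0.5, -0.5, -0.9]
width: 26.1
```

```bash
python3 -c "
from h import *
s=ctrl.read_state();p=get_image('wrist');T=wristT(p,s);cv2.imwrite('pics/j.png',p['color']);print(s['eef_pos'])
c=p['color'][20:300,200:512];cv2.imwrite('pics/j2.png',cv2.resize(c,None,fx=2.5,fy=2.1))
b,cc=barpts()
m=[d for d in nets.cut_out(p,'n1')]
for d in m:
  v,u=np.nonzero(d['pixels']);print(d['conf'],u.min(),u.max(),v.min(),v.max())
"
```

```text
[ 571.36957221 -311.22937347   90.98605527]
0.86 223 283 196 299
```

View pics/j2.png

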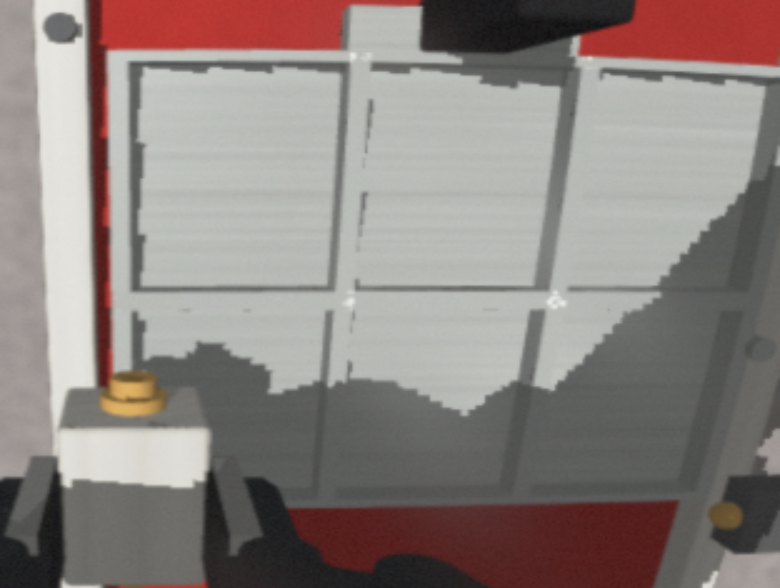

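```bash
python3 -c "
from h import *
s=ctrl.read_state();p=get_image('wrist');T=wristT(p,s)
e=lambda a:(200+a[0]/2.5,20+a[1]/2.1)
for a,l in (((122,298),(0,-87)),((348,300),(0,-29)),((555,300),(0,29)),((750,301),(0,87)),((360,57),(-73,-29)),((587,63),(-73,29)),((325,498),(73,-29)),((518,496),(73,29))):
  w=toz(p,e(a),30,T)[:2]; c,q=np.cos(CY),np.sin(CY);print(w.round(1),(w-np.array([[c,-q],[q,c]])@l).round(1))
"
```

```text
[ 537.9 -315.3] [ 532.1 -228.4]
[ 534.5 -256.4] [ 532.5 -227.4]
[ 530.3 -200.4] [ 532.3 -229.4]
[ 526.2 -143.2] [ 531.9 -230. ]
[ 464.1 -263. ] [ 535.  -229.3]
[ 460.  -206.4] [ 534.7 -230.5]
[ 603.4 -252.6] [ 528.6 -228.5]
[ 599.6 -195.4] [ 528.7 -229.2]
```

```bash
sed -i 's/^CF=.*;CY/CF=np.array([532,-229.]);CY/' h.py; python3 -c "
from h import *
t=pocket(1,-1);need([t[0],t[1],50],[-np.pi/2,0,np.pi/2+CY])"
```

```text
shift units [ 0.533  0.809 -0.056] turn units [ 0.01  -0.002 -0.017] clock 19.65
```

>>> {"api": "step_arm", "payload": {"moves": "0.2 0 -0.05 0 0 0 0;0.2 0.1 0 0 0 0 0;0.13 0.2 0 0 0 0 0;0 0.2 0 0 0 0 0;0 0.2 0 0 0 0 0;0 0.1 0 0 0 0 0;0 0 0 0 0 0 0;0 0 0 0 0 0 0;0 0 0 0 0 0 0"}}

```text
clock: 20.55
eef_pos: [572.2, -285.0, 50.6]
tool_rot: [-1.573, 0.002, 1.636]
force: [0.6, -0.5, -0.2]
width: 26.0
```

```bash
python3 -c "
from h import *
t=pocket(1,-1);need([t[0],t[1],39],[-np.pi/2,0,np.pi/2+CY])
p=get_image('wrist');c=p['color'][100:360,170:400];cv2.imwrite('pics/k.png',cv2.resize(c,None,fx=2.3,fy=2.3))
"
```

```text
shift units [ 0.011  0.232 -0.002] turn units [ 0.015 -0.006 -0.018] clock 20.55
```

View pics/k.png

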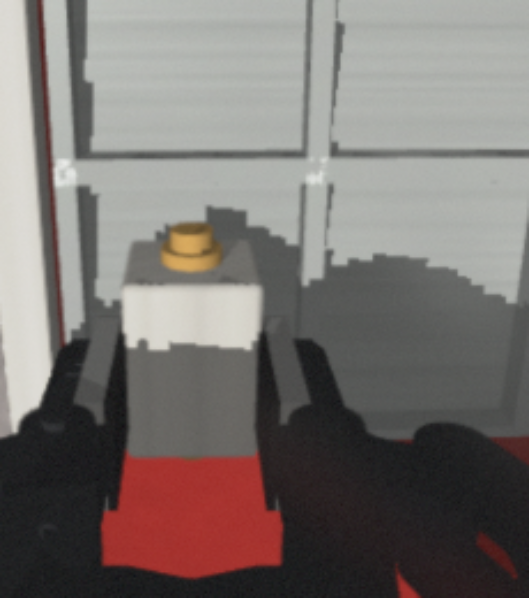

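>>> {"api": "step_arm", "payload": {"moves": "0 0.1 0 0 0 0 0;0 0.08 0 0 0 0 0;0 0.04 0 0 0 0 0;0 0 0 0 0 0 0;0 0 0 0 0 0 0"}}

```text
clock: 21.1
eef_pos: [571.9, -284.6, 39.2]
tool_rot: [-1.572, 0.002, 1.637]
force: [-0.4, 0.8, -1.1]
width: 26.1
```

Not in contact yet; I'll lower a little further until it touches.

>>> {"api": "step_arm", "payload": {"moves": "0 0.03 0 0 0 0 0;0 0.03 0 0 0 0 0;0 0 0 0 0 0 0"}}

```text
clock: 21.4
eef_pos: [572.3, -284.7, 36.8]
tool_rot: [-1.573, 0.002, 1.636]
force: [-0.3, 0.0, 3.0]
width: 26.2
```

>>> {"api": "step_arm", "payload": {"moves": "0 0 0 0 0 0 0.35;0 0 0 0 0 0 0.4;0 0 0 0 0 0 0.45;0 0 0 0 0 0 0.5;0 -0.2 0 0 0 0 0.5;0 -0.4 0 0 0 0 0.5;0 -0.6 0 0 0 0 0.5;0 -0.8 0 0 0 0 0.5;0 -0.5 0 0 0 0 0.5;0 0 0 0 0 0 0.5;0 0 0 0 0 0 0.5;0 0 0 0 0 0 0.5"}}

```text
clock: 22.6
eef_pos: [570.8, -284.3, 160.3]
tool_rot: [-1.57, 0.001, 1.636]
force: [-0.7, -0.5, -0.3]
width: 42.6
```

```bash
python3 -c "
from h import *
p=get_image('wrist');cv2.imwrite('pics/l.png',p['color'])
p=get_image('top');cv2.imwrite('pics/l2.png',cv2.resize(p['color'][100:290,80:400],None,fx=2.5,fy=2.5))
print([ (round(d['conf'],2),d['position']) for d in nets.place_of(p,'n1')])
t=[577.5,221.5];need([540,221.5,ctrl.read_state()['eef_pos'][2]],[-np.pi/2,0,np.pi/2+.15])
"
```

```text
[(0.69, [573.0, 218.4, 53.8]), (0.59, [491.2, 291.8, 37.0]), (0.55, [690.5, 266.1, 11.9]), (0.48, [577.2, -282.4, 38.2]), (0.23, [742.4, 67.2, 1.4])]
shift units [ 1.0131e+01 -6.0000e-03 -4.7000e-02] turn units [-0.009 -0.701 -0.005] clock 22.75
```

View pics/l.png

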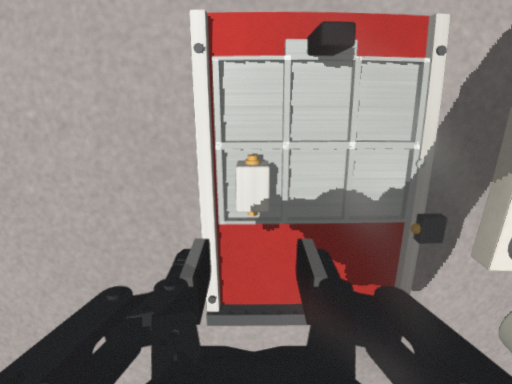

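View pics/l2.png

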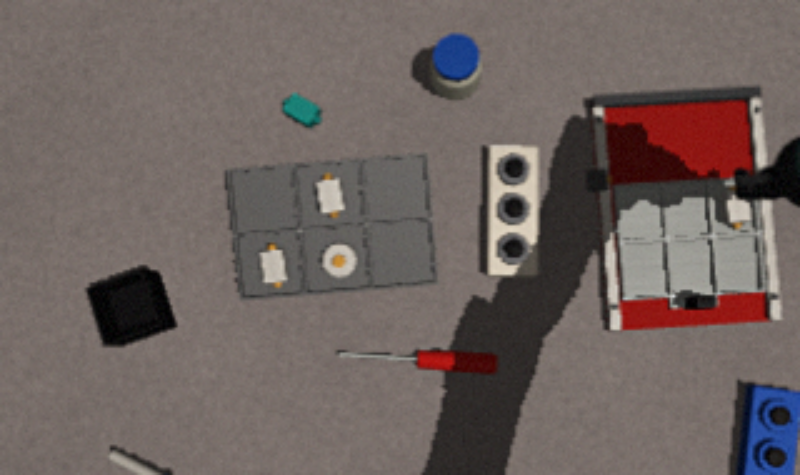

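>>> {"api": "step_arm", "payload": {"moves": "0.4 0 0 0 0 0 0.55;0.75 0 0 0 0 0 0.55;0.75 0 0 0 0 0 0.55;0.75 0 0 0 0 0 0.55;0.75 0 0 0 0 0 0.55;0.75 0 0 0 0 0 0.55;0.75 0 0 0 0 0 0.55;0.75 0 0 0 0 0 0.55;0.75 0 0 0 0 0 0.55;0.75 0 0 0 0 0 0.55;0.75 0 0 0 0 0 0.55;0.75 0 0 0 0 0 0.55;0.75 0 0 0 0 0 0.55;0.63 0 0 0 0 0 0.55;0.1 0 0 0 -0.7 0 0.55;0 0 0 -0.9 0 0 0.55;0 0 0 -0.85 0 0 0.55;0 0 0 0 0 0 0.55;0 0 0 0 0 0 0.55;0 0 0 0 0 0 0.55"}}

```text
clock: 24.75
eef_pos: [540.0, 221.3, 160.5]
tool_rot: [-1.782, 0.001, 1.72]
force: [0.1, -0.4, 0.6]
width: 47.3
```

```bash
cat >> h.py <<'E'
def look_bars(tag,show=True):
    s=ctrl.read_state();p=get_image('wrist');cv2.imwrite(f'pics/{tag}.png',p['color']);T=wristT(p,s)
    fr=lambda Q:bin2w(Q,np.array([547.4,222.5,30]),.0908)
    out=[]
    for d in nets.cut_out(p,'n1'):
        v,u=np.nonzero(d['pixels']);w=toz(p,(u.mean(),v.mean()),48,T)
        loc=Ro.from_euler("z",-.0908).apply(w-[547.4,222.5,30])
        if abs(loc[0])>85 or abs(loc[1])>126: continue
        x,fu,n=fitbar(p,T,d['pixels'].astype(float),[loc[0],loc[1],0.05],fr)
        print(round(d['conf'],2),np.round((u.mean(),v.mean())),np.round(x,2),round(fu),n,fr(np.array([x[0],x[1],14])).round(1))
E
python3 -c "
from h import *
print(ctrl.read_state()['eef_pos']);grasp_need([577.5,221.5,50.6],60)
look_bars('m')"
```

```text
[539.99449262 221.33738626 160.5475462 ]
turn first [ 0.014 -0.007 -0.013] then shift [-0.109  1.205 -0.269] target [566.2 219.8 104.4]
0.89 [245. 202.] [33.19 -3.77  0.07] 101 1880.0 [577.2 221.4  50.6]
0.77 [351. 110.] [-4.811e+01  7.493e+01  6.000e-02] 142 2614.0 [490.8 292.6  33.7]
```

>>> {"api": "step_arm", "payload": {"moves": "-0.11 0.4 -0.17 0 0 0 0.55;0 0.5 -0.1 0 0 0 0.55;0 0.5 0 0 0 0 0.55;0 0.4 0 0 0 0 0.55;0 0.3 0 0 0 0 0.55;0 0.15 0 0 0 0 0.55;0 0 0 0 0 0 0.55;0 0 0 0 0 0 0.55;0 0 0 0 0 0 0.55"}}

```text
clock: 25.75
eef_pos: [576.2, 221.1, 54.2]
tool_rot: [-1.783, 0.001, 1.72]
force: [0.2, -0.0, 0.4]
width: 46.6
```

```bash
python3 -c "
from h import *
grasp_need([577.2,221.4,50.6],0)"
```

```text
turn first [ 0.024 -0.001 -0.011] then shift [ 0.003  0.175 -0.006] target [578.2 221.6  45.7]
```

>>> {"api": "step_arm", "payload": {"moves": "0 0.1 0 0 0 0 0.55;0 0.05 0 0 0 0 0.55;0 0 0 0 0 0 0.55;0 0 0 0 0 0 0.55"}}

```text
clock: 26.15
eef_pos: [577.2, 221.0, 45.8]
tool_rot: [-1.782, 0.002, 1.721]
force: [0.0, 0.2, -0.7]
width: 47.2
```

>>> {"api": "step_arm", "payload": {"moves": "0 0 0 0 0 0 0.4;0 0 0 0 0 0 0.3;0 0 0 0 0 0 0.2;0 0 0 0 0 0 0.1;0 0 0 0 0 0 0;0 0 0 0 0 0 0;0 0 0 0 0 0 0"}}

```text
clock: 26.85
eef_pos: [577.2, 221.1, 46.2]
tool_rot: [-1.782, 0.002, 1.721]
force: [-1.6, -1.2, 5.9]
width: 26.9
```

>>> {"api": "step_arm", "payload": {"moves": "0 -0.1 0 0 0 0 0;0 -0.2 0 0 0 0 0;0 -0.4 0 0 0 0 0;0 -0.6 0 0 0 0 0;0 -0.6 0 0 0 0 0;0 -0.5 0 0 0 0 0;0 0 0 0.9 0 0 0;0 0 0 0.87 0 0 0;0 0 0 0 0.7 0 0;0 0 0 0 0 0 0;0 0 0 0 0 0 0"}}

```text
clock: 27.95
eef_pos: [551.8, 217.3, 163.3]
tool_rot: [-1.569, 0.002, 1.639]
force: [-0.6, 0.3, -0.1]
width: 26.6
```

```bash
python3 -c "
from h import *
t=pocket(1,1);print(t);need([t[0],t[1],150],[-np.pi/2,0,np.pi/2+CY]);p=get_image('wrist');cv2.imwrite('pics/n.png',p['color'])"
```

```text
[ 564.59531038 -168.7190267 ]
shift units [-7.72   0.285  0.267] turn units [-0.014  0.015 -0.019] clock 27.95
```

View pics/n.png

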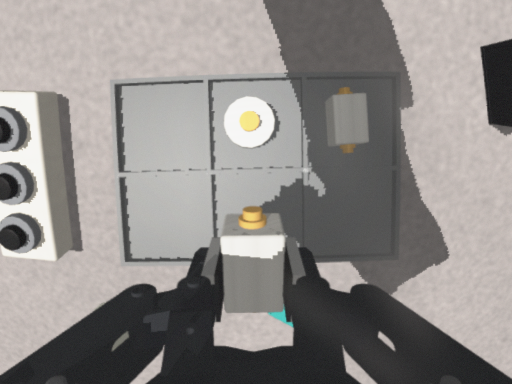

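>>> {"api": "step_arm", "payload": {"moves": "-0.4 0 0.03 0 0 0 0;-0.7 0 0.03 0 0 0 0;-0.7 0 0.03 0 0 0 0;-0.7 0 0.03 0 0 0 0;-0.7 0 0.03 0 0 0 0;-0.7 0 0.03 0 0 0 0;-0.7 0 0.03 0 0 0 0;-0.7 0 0.03 0 0 0 0;-0.7 0 0.03 0 0 0 0;-0.7 0 0 0 0 0 0;-0.6 0.3 0 0 0 0 0;-0.4 0.4 0 0 0 0 0;0 0.5 0 0 0 0 0;0 0.5 0 0 0 0 0;0 0.3 0 0 0 0 0;0 0 0 0 0 0 0;0 0 0 0 0 0 0;0 0 0 0 0 0 0"}}

```text
clock: 29.8
eef_pos: [565.0, -167.6, 65.3]
tool_rot: [-1.572, 0.003, 1.637]
force: [-0.1, -0.2, -0.6]
width: 26.9
```

```bash
python3 -c "
from h import *
t=pocket(1,1);need([t[0],t[1],33],[-np.pi/2,0,np.pi/2+CY]);p=get_image('wrist');cv2.imwrite('pics/o.png',p['color'])"
```

```text
shift units [-0.019  0.646  0.011] turn units [ 0.007  0.004 -0.022] clock 29.8
```

View pics/o.png

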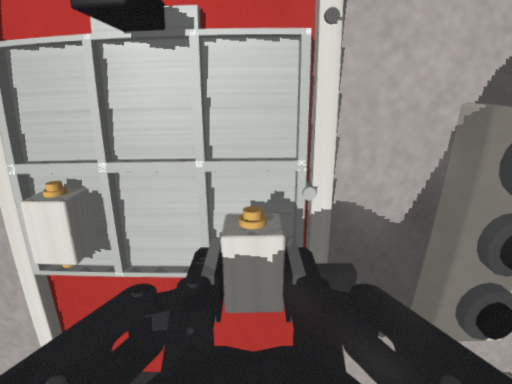

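>>> {"api": "step_arm", "payload": {"moves": "0 0.15 0 0 0 0 0;0 0.2 0 0 0 0 0;0 0.15 0 0 0 0 0;0 0.08 0 0 0 0 0;0 0.05 0 0 0 0 0;0 0 0 0 0 0 0;0 0 0 0 0 0 0"}}

```text
clock: 30.55
eef_pos: [564.2, -167.8, 32.5]
tool_rot: [-1.57, 0.002, 1.637]
force: [-0.3, -0.3, -1.3]
width: 26.6
```

>>> {"api": "step_arm", "payload": {"moves": "0 0.02 0 0 0 0 0;0 0.01 0 0 0 0 0;0 0 0 0 0 0 0"}}

```text
clock: 30.85
eef_pos: [564.0, -167.9, 31.0]
tool_rot: [-1.57, 0.002, 1.636]
force: [0.8, -0.6, -0.4]
width: 26.8
```

Release here (≤1–2 mm drop).

>>> {"api": "step_arm", "payload": {"moves": "0 0 0 0 0 0 0.35;0 0 0 0 0 0 0.38;0 0 0 0 0 0 0.4;0 0 0 0 0 0 0.4;0 -0.2 0 0 0 0 0.45;0 -0.4 0 0 0 0 0.5;0 -0.6 0 0 0 0 0.5;0 -0.8 0 0 0 0 0.5;0 -0.6 0 0 0 0 0.5;0 0 0 0 0 0 0.5;0 0 0 0 0 0 0.5;0 0 0 0 0 0 0.5"}}

```text
clock: 32.05
eef_pos: [563.2, -167.6, 160.2]
tool_rot: [-1.568, 0.002, 1.636]
force: [-0.1, 0.5, -0.1]
width: 42.4
```

```bash
python3 -c "
from h import *
p=get_image('wrist');cv2.imwrite('pics/q.png',p['color'])
need([470,292.6,ctrl.read_state()['eef_pos'][2]],[-np.pi/2,0,np.pi/2+.15])
p=get_image('top');print([ (round(d['conf'],2),d['position']) for d in nets.place_of(p,'n1')])
"
```

```text
shift units [ 9.304e+00 -8.000e-03  1.255e+00] turn units [-0.031 -0.702 -0.01 ] clock 32.1
[(0.69, [490.8, 291.9, 32.9]), (0.69, [691.9, 265.7, 12.7]), (0.63, [561.4, -168.0, 35.7]), (0.37, [575.9, -281.3, 38.4])]
```

View pics/q.png

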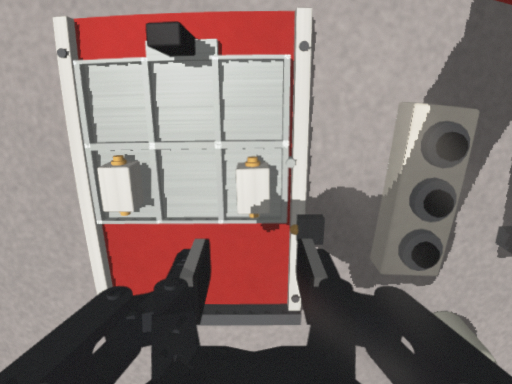

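>>> {"api": "step_arm", "payload": {"moves": "0.4 0 0.1 0 0 0 0.55;0.7 0 0.1 0 0 0 0.55;0.7 0 0.1 0 0 0 0.55;0.7 0 0.1 0 0 0 0.55;0.7 0 0.1 0 0 0 0.55;0.7 0 0.1 0 0 0 0.55;0.7 0 0.1 0 0 0 0.55;0.7 0 0.1 0 0 0 0.55;0.7 0 0.1 0 0 0 0.55;0.7 0 0.1 0 0 0 0.55;0.7 0 0.1 0 0 0 0.55;0.7 0 0.1 0 0 0 0.55;0.7 0 0.05 0 0 0 0.55;0.5 0 0 0 0 0 0.55;0 0 0 0 -0.7 0 0.55;0 0 0 -0.9 0 0 0.55;0 0 0 -0.87 0 0 0.55;0 0 0 0 0 0 0.55;0 0 0 0 0 0 0.55;0 0 0 0 0 0 0.55"}}

```text
clock: 34.2
eef_pos: [472.6, 292.7, 160.2]
tool_rot: [-1.781, 0.001, 1.719]
force: [0.3, -0.2, 0.0]
width: 46.8
```

```bash
python3 -c "
from h import *
grasp_need([490.8,292.6,33.7],40)
look_bars('r')"
```

```text
turn first [ 0.01  -0.01  -0.013] then shift [-0.056  1.849  0.175] target [483.6 291.5  67.9]
0.74 [248. 174.] [-4.845e+01  7.449e+01  5.000e-02] 116 1773.0 [490.5 292.1  33.6]
```

View pics/r.png

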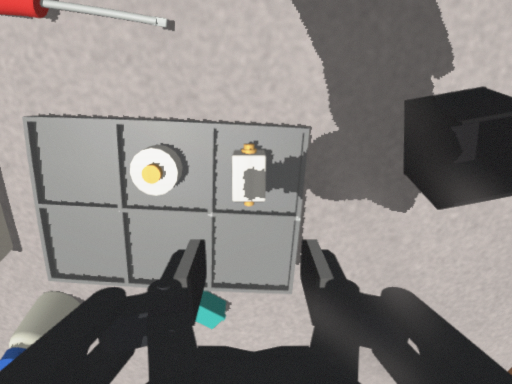

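>>> {"api": "step_arm", "payload": {"moves": "-0.06 0.4 0.17 0 0 0 0.55;0 0.5 0 0 0 0 0.55;0 0.5 0 0 0 0 0.55;0 0.45 0 0 0 0 0.55;0 0.3 0 0 0 0 0.55;0 0.2 0 0 0 0 0.55;0 0.15 0 0 0 0 0.55;0 0 0 0 0 0 0.55;0 0 0 0 0 0 0.55;0 0 0 0 0 0 0.55"}}

```text
clock: 35.3
eef_pos: [490.0, 291.8, 36.5]
tool_rot: [-1.782, 0.001, 1.72]
force: [-0.4, 0.8, -0.3]
width: 46.7
```

```bash
python3 -c "
from h import *
grasp_need([490.5,292.1,33.7],0)"
```

```text
turn first [ 0.017 -0.007 -0.014] then shift [0.005 0.157 0.001] target [491.5 292.3  28.8]
```

>>> {"api": "step_arm", "payload": {"moves": "0 0.08 0 0 0 0 0.55;0 0.05 0 0 0 0 0.55;0 0 0 0 0 0 0.55;0 0 0 0 0 0 0.55;0 0 0 0 0 0 0.4;0 0 0 0 0 0 0.3;0 0 0 0 0 0 0.2;0 0 0 0 0 0 0.1;0 0 0 0 0 0 0;0 0 0 0 0 0 0;0 0 0 0 0 0 0"}}

```text
clock: 36.4
eef_pos: [490.7, 292.0, 30.2]
tool_rot: [-1.782, 0.002, 1.721]
force: [-1.8, -0.5, 6.1]
width: 26.8
```

>>> {"api": "step_arm", "payload": {"moves": "0 -0.1 0 0 0 0 0;0 -0.2 0 0 0 0 0;0 -0.4 0 0 0 0 0;0 -0.6 0 0 0 0 0;0 -0.6 0 0 0 0 0;0 -0.6 0 0 0 0 0;0 -0.1 0 0.9 0 0 0;0 0 0 0.87 0 0 0;0 0 0 0 0.7 0 0;0 0 0 0 0 0 0;0 0 0 0 0 0 0"}}

```text
clock: 37.5
eef_pos: [463.2, 287.9, 156.7]
tool_rot: [-1.569, 0.003, 1.639]
force: [-0.7, -0.4, 0.4]
width: 26.9
```

```bash
python3 -c "
from h import *
t=pocket(-1,0);print(t);need([t[0],t[1],150],[-np.pi/2,0,np.pi/2+CY]);print(pocket(1,0));p=get_image('wrist');cv2.imwrite('pics/s.png',p['color'])"
```

```text
[ 495.57946815 -231.40725145]
shift units [-10.405   0.162   0.058] turn units [-0.017  0.016 -0.021] clock 37.5
[ 568.42053185 -226.59274855]
```

View pics/s.png

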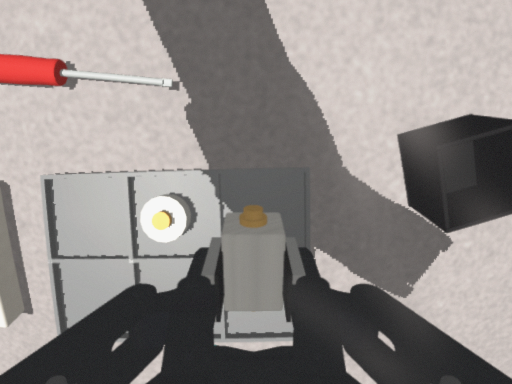

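>>> {"api": "step_arm", "payload": {"moves": "-0.4 0 0 0 0 0 0;-0.7 0 0 0 0 0 0;-0.7 0 0 0 0 0 0;-0.7 0 0 0 0 0 0;-0.7 0 0 0 0 0 0;-0.7 0 0 0 0 0 0;-0.7 0 0 0 0 0 0;-0.7 0 0 0 0 0 0;-0.7 0 0 0 0 0 0;-0.7 0 0 0 0 0 0;-0.7 0 0 0 0 0 0;-0.7 0 0 0 0 0 0;-0.7 0 0 0 0 0 0;-0.7 0 0 0 0 0 0;-0.7 0 0 0 0 0 0;-0.2 0.5 0.06 0 0 0 0;0 0.6 0 0 0 0 0;0 0.5 0 0 0 0 0;0 0.2 0 0 0 0 0;0 0 0 0 0 0 0"}}

```text
clock: 39.55
eef_pos: [494.0, -230.1, 67.0]
tool_rot: [-1.567, 0.001, 1.639]
force: [-0.5, -0.2, 0.2]
width: 26.8
```

>>> {"api": "step_arm", "payload": {"moves": "0 0 0 0 0 0 0;0 0 0 0 0 0 0;0 0 0 0 0 0 0"}}

```text
clock: 39.85
eef_pos: [495.6, -231.3, 69.1]
tool_rot: [-1.571, 0.003, 1.637]
force: [0.3, 0.2, -0.3]
width: 26.5
```

```bash
python3 -c "
from h import *
t=pocket(-1,0);need([t[0],t[1],32],[-np.pi/2,0,np.pi/2+CY]);p=get_image('wrist');cv2.imwrite('pics/u.png',p['color'])"
```

```text
shift units [-0.     0.741  0.001] turn units [ 0.003 -0.    -0.025] clock 39.85
```

View pics/u.png

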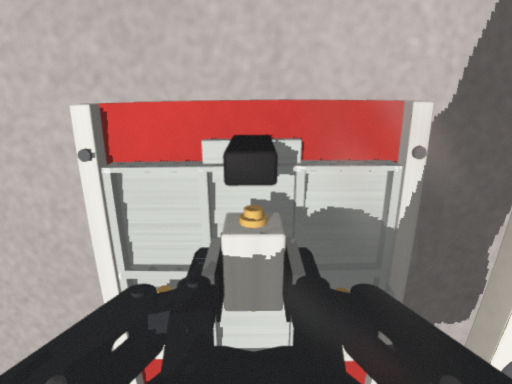

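>>> {"api": "step_arm", "payload": {"moves": "0 0.2 0 0 0 0 0;0 0.2 0 0 0 0 0;0 0.15 0 0 0 0 0;0 0.1 0 0 0 0 0;0 0.07 0 0 0 0 0;0 0.03 0 0 0 0 0;0 0 0 0 0 0 0;0 0 0 0 0 0 0"}}

```text
clock: 40.7
eef_pos: [495.0, -231.2, 30.6]
tool_rot: [-1.57, 0.002, 1.637]
force: [0.5, -0.1, -0.2]
width: 26.8
```

>>> {"api": "step_arm", "payload": {"moves": "0 0 0 0 0 0 0.35;0 0 0 0 0 0 0.38;0 0 0 0 0 0 0.4;0 0 0 0 0 0 0.4;0 -0.2 0 0 0 0 0.45;0 -0.4 0 0 0 0 0.5;0 -0.6 0 0 0 0 0.5;0 -0.8 0 0 0 0 0.5;0 -0.6 0 0 0 0 0.5;0 0 0 0 0 0 0.5;0 0 0 0 0 0 0.5;0 0 0 0 0 0 0.5"}}

```text
clock: 41.9
eef_pos: [494.0, -230.9, 159.8]
tool_rot: [-1.568, 0.002, 1.636]
force: [0.2, 0.1, 0.3]
width: 42.9
```

```bash
python3 -c "
from h import *
p=get_image('wrist');cv2.imwrite('pics/v.png',p['color'])
p=get_image('top');print([ (round(d['conf'],2),d['position']) for d in nets.place_of(p,'n1')])
cv2.imwrite('pics/v2.png',cv2.resize(p['color'][100:290,80:400],None,fx=2.5,fy=2.5))
"
```

```text
[(0.61, [693.1, 264.7, 10.3]), (0.53, [563.0, -167.3, 34.8]), (0.48, [574.2, -283.2, 38.7]), (0.47, [491.2, -230.5, 35.9])]
```

View pics/v.png

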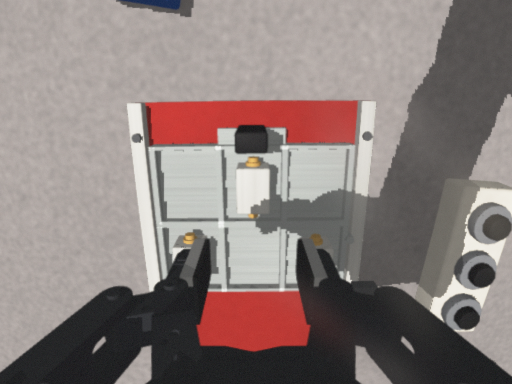

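View pics/v2.png

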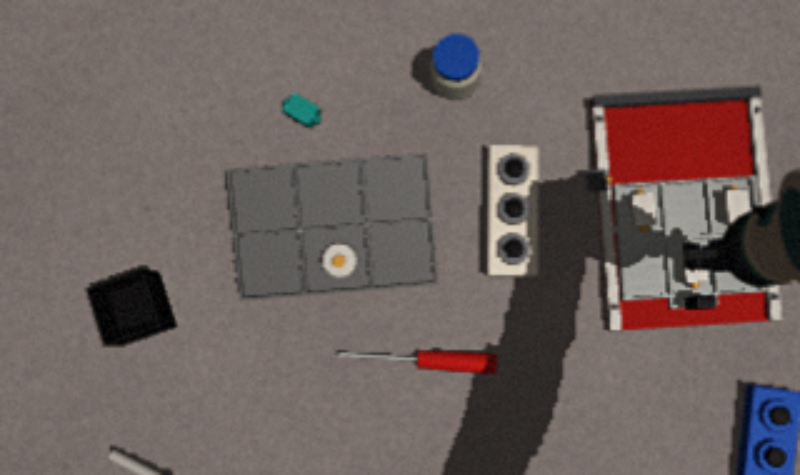

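>>> {"api": "step_arm", "payload": {"moves": "-0.2 0 -0.5 0 0 0 0.5;-0.2 0 -0.5 0 0 0 0.5;0 0 -0.4 0 0 0 0.5;0 0 0 0 0 0 0.5;0 0 0 0 0 0 0.5;0 0 0 0 0 0 0.5;0 0 0 0 0 0 0.5"}}

```text
clock: 42.75
eef_pos: [565.0, -246.5, 160.2]
tool_rot: [-1.568, 0.002, 1.636]
force: [-0.9, 0.1, 0.6]
width: 42.4
```

Run:
```python
from h import *
s=ctrl.read_state();p=get_image('wrist');T=wristT(p,s);print(s['eef_pos'])
im=cv2.resize(p['color'],None,fx=1.5,fy=1.5,interpolation=cv2.INTER_CUBIC)
cv2.imwrite('pics/w.png',im)
b,c=barpts()
for d in nets.cut_out(p,'n1'):
    v,u=np.nonzero(d['pixels']);w=toz(p,(u.mean(),v.mean()),42,T)
    q=Ro.from_euler("z",-CY).apply(w-np.r_[CF,21])
    if abs(q[0])>90 or abs(q[1])>110: continue
    fr=lambda P:Ro.from_euler("z",CY).apply(P)+np.r_[CF,21]
    x,fu,n=fitbar(p,T,d['pixels'].astype(float),[q[0],q[1],0.],fr)
    fz=[]
    for dz in(-3,0,3,6):
        g=lambda P,dz=dz:fr(P+[0,0,dz]); fz.append(round(fitbar(p,T,d['pixels'].astype(float),x.tolist(),g)[1]))
    print(np.round(x,2),fu,n,fz)
```

```text
[ 564.95200984 -246.46223823  160.18399697]
[37.45 59.58  0.07] 155.625 1971.0 [115, 155, 205, 254]
[-3.555e+01  7.000e-01 -1.000e-02] 122.5625 2165.0 [126, 123, 131, 150]
[ 3.543e+01 -5.706e+01 -3.000e-02] 144.5625 1834.0 [114, 144, 189, 227]
```

View pics/w.png

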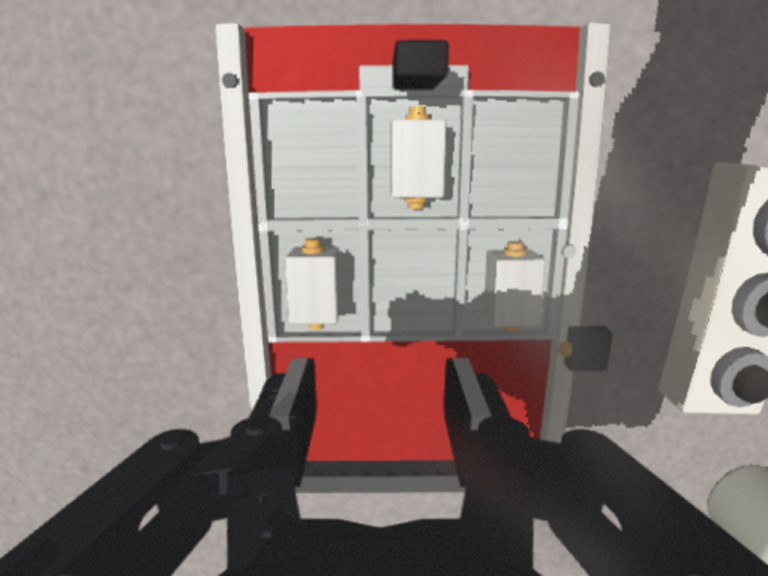

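```bash
python3 -c "
from h import *
need([405,-237.4,160],[-np.pi/2,0,np.pi/2+CY])"
```

```text
shift units [0.392 0.014 3.19 ] turn units [-0.016 -0.005 -0.019] clock 42.85
```

>>> {"api": "step_arm", "payload": {"moves": "0.1 0 0.4 0 0 0 0.3;0.1 0 0.5 0 0 0 0.1;0.1 0 0.5 0 0 0 0;0.09 0 0.5 0 0 0 0;0 0 0.5 0 0 0 0;0 0 0.5 0 0 0 0;0 0 0.29 0 0 0 0;0 0.3 0 0 0 0 0;0 0.5 0 0 0 0 0;0 0.5 0 0 0 0 0;0 0.5 0 0 0 0 0;0 0.4 0 0 0 0 0;0 0.1 0 0 0 0 0;0 0 0 0 0 0 0;0 0 0 0 0 0 0;0 0 0 0 0 0 0"}}

```text
clock: 44.45
eef_pos: [406.2, -237.8, 46.5]
tool_rot: [-1.571, 0.003, 1.636]
force: [-0.2, 0.1, 0.2]
width: 0.1
```

```bash
python3 -c "
from h import *
need([431,-236,45],[-np.pi/2,0,np.pi/2+CY])
p=get_image('wrist');cv2.imwrite('pics/x.png',p['color'])"
```

```text
shift units [ 0.005  0.031 -0.498] turn units [ 0.002 -0.005 -0.024] clock 44.45
```

View pics/x.png

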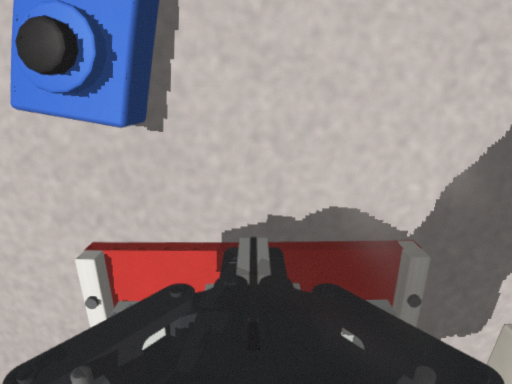

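>>> {"api": "step_arm", "payload": {"moves": "0 0 -0.1 0 0 0 0;0 0 -0.1 0 0 0 0;0 0 -0.1 0 0 0 0;0 0 -0.08 0 0 0 0;0 0 -0.06 0 0 0 0;0 0 -0.05 0 0 0 0;0 0 -0.05 0 0 0 0;0 0 -0.05 0 0 0 0;0 0 -0.05 0 0 0 0;0 0 -0.06 0 0 0 0;0 0 -0.06 0 0 0 0;0 0 -0.06 0 0 0 0;0 0 -0.06 0 0 0 0;0 0 -0.06 0 0 0 0;0 0 -0.06 0 0 0 0;0 0 -0.06 0 0 0 0;0 0 -0.06 0 0 0 0;0 0 -0.06 0 0 0 0;0 0 -0.06 0 0 0 0;0 0 -0.06 0 0 0 0"}}

```text
clock: 46.5
eef_pos: [470.6, -233.2, 45.4]
tool_rot: [-1.569, 0.002, 1.636]
force: [-2.4, 0.2, -0.1]
width: 0.2
```

>>> {"api": "step_arm", "payload": {"moves": "0 0 -0.06 0 0 0 0;0 0 -0.06 0 0 0 0;0 0 -0.06 0 0 0 0;0 0 -0.06 0 0 0 0;0 0 -0.06 0 0 0 0;0 0 -0.06 0 0 0 0;0 0 -0.06 0 0 0 0;0 0 -0.04 0 0 0 0;0 0 -0.04 0 0 0 0"}}

```text
clock: 47.4
eef_pos: [490.4, -232.1, 45.1]
tool_rot: [-1.559, 0.003, 1.635]
force: [-14.1, 1.9, 11.4]
width: -0.4
```

```bash
python3 -c "
from h import *
s=ctrl.read_state();print(s['eef_pos'],s['force'])
p=get_image('wrist');cv2.imwrite('pics/y.png',p['color'])
p=get_image('scene');cv2.imwrite('pics/y2.png',cv2.resize(p['color'][200:350,120:290],None,fx=4,fy=4))"
```

```text
[ 490.35768845 -232.07343028   45.06626747] [-14.07240924   1.92459979  11.36272651]
```

View pics/y.png

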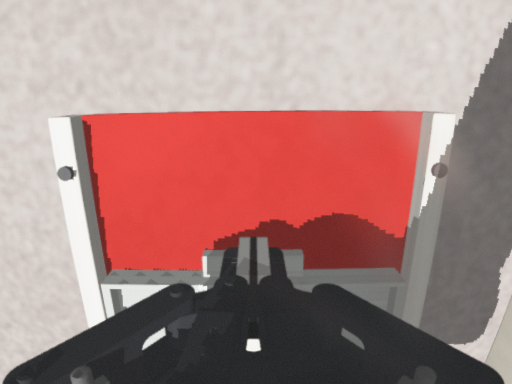

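View pics/y2.png

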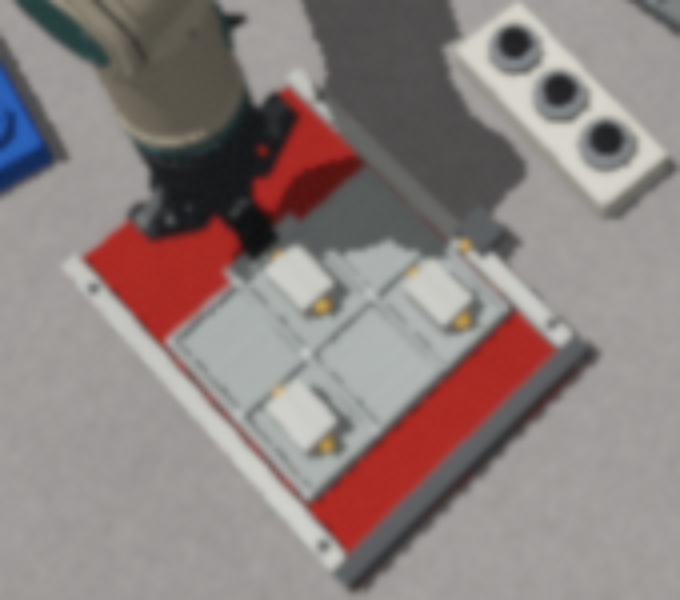

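>>> {"api": "step_arm", "payload": {"moves": "0 0 -0.03 0 0 0 0;0 0 -0.03 0 0 0 0;0 0 -0.03 0 0 0 0;0 0 0 0 0 0 0"}}

```text
clock: 47.9
eef_pos: [501.4, -231.6, 45.7]
tool_rot: [-1.572, 0.003, 1.636]
force: [0.8, 0.1, -0.1]
width: 0.2
```

>>> {"api": "step_arm", "payload": {"moves": "0 0 -0.03 0 0 0 0;0 0 -0.03 0 0 0 0;0 0 -0.03 0 0 0 0;0 0 0 0 0 0 0;0 0 0 0 0 0 0"}}

```text
clock: 48.4
eef_pos: [501.3, -231.6, 45.2]
tool_rot: [-1.563, 0.003, 1.636]
force: [-8.7, -0.1, 6.0]
width: -0.1
```

>>> {"api": "step_arm", "payload": {"moves": "0 0 0.2 0 0 0 0;0 0 0.4 0 0 0 0;0 -0.3 0.2 0 0 0 0;0 -0.6 0 0 0 0 0;0 -0.7 0 0 0 0 0;0 -0.7 0 0 0 0 0;0 -0.7 0 0 0 0 0;0 0 0 0 0 0 0;0 0 0 0 0 0 0;0 0 0 0 0 0 0"}}

```text
clock: 49.4
eef_pos: [464.1, -233.4, 194.6]
tool_rot: [-1.569, 0.002, 1.636]
force: [-0.1, 0.2, -0.3]
width: -0.4
```

Run:
```python
from h import *
s=ctrl.read_state();p=get_image('wrist');cv2.imwrite('pics/z.png',p['color']);print(s['eef_pos'])
for t in ('carriage_handle','carriage_floor','key1_top','key2_top','key3_top'): print(t,[(round(d['conf'],2),d['position']) for d in nets.place_of(p,t)])
for cam in ('top','scene'):
  p=get_image(cam)
  cv2.imwrite(f'pics/z_{cam}.png',cv2.resize(p['color'][100:290,80:400] if cam=='top' else p['color'][180:350,120:330],None,fx=2.5,fy=2.5))
  for t in ('carriage_handle','carriage_floor','n1','key1_top','key2_top','key3_top'): print(t,[(round(d['conf'],2),d['position']) for d in nets.place_of(p,t)])
```

```text
[ 464.06373994 -233.41381075  194.64052439]
carriage_handle [(0.76, [516.8, -230.5, 73.4])]
carriage_floor []
key1_top [(0.64, [512.9, -8.3, 51.4])]
key2_top [(0.95, [566.7, -3.6, 55.4])]
key3_top [(0.81, [619.4, -3.5, 56.2])]
carriage_handle [(0.56, [520.0, -232.8, 75.3])]
carriage_floor [(0.84, [601.4, -224.7, 24.0]), (0.47, [565.9, -7.3, 54.5])]
n1 [(0.67, [564.4, -225.3, 36.0]), (0.6, [644.2, -275.4, 39.0]), (0.52, [694.0, 264.5, 13.2]), (0.48, [631.7, -162.1, 34.3])]
key1_top [(0.41, [522.8, -3.6, 55.7])]
key2_top [(0.6, [264.0, -323.4, 54.3]), (0.46, [568.1, -5.3, 54.0])]
key3_top [(0.49, [567.3, -6.5, 53.8]), (0.45, [312.1, -333.0, 56.2]), (0.43, [614.2, -8.3, 58.1])]
carriage_handle [(0.77, [518.6, -231.4, 78.8])]
carriage_floor [(0.97, [604.7, -222.7, 21.3])]
n1 [(0.7, [631.9, -164.5, 34.9]), (0.69, [565.5, -226.7, 36.8]), (0.66, [692.8, 265.8, 17.6]), (0.47, [638.7, -280.3, 34.5])]
key1_top [(0.63, [216.4, -318.7, 51.6]), (0.58, [511.6, -5.5, 54.0])]
key2_top [(0.57, [563.3, -5.1, 58.1]), (0.56, [262.1, -324.5, 58.7]), (0.48, [510.6, -6.7, 53.9])]
key3_top [(0.62, [613.7, -14.1, 56.3]), (0.42, [313.5, -331.6, 54.1])]
```

View pics/z_top.png

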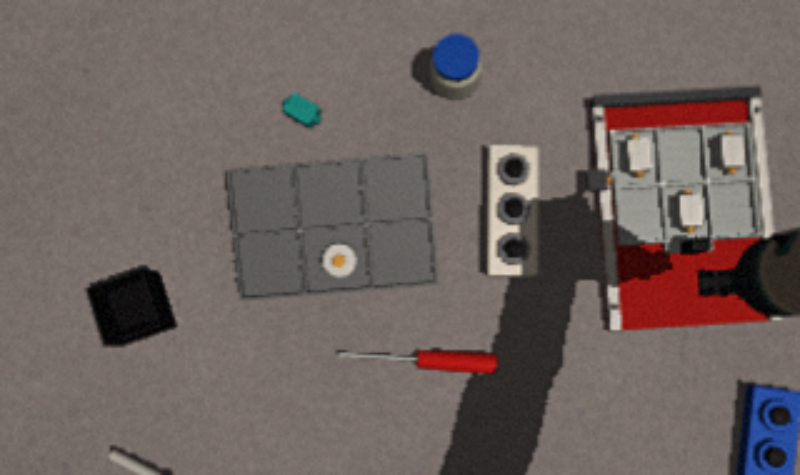

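View pics/z.png

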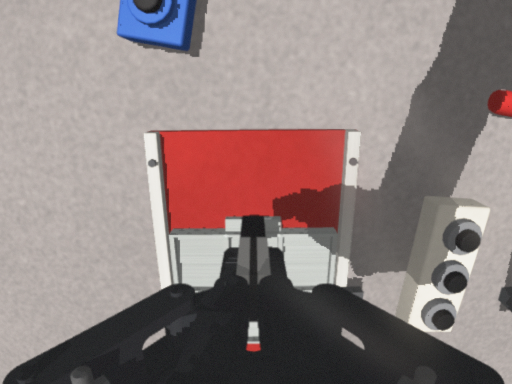

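```bash
python3 -c "
from h import *
need([515,-5,150],[-np.pi/2,0,np.pi/2])"
```

```text
shift units [ 4.492  0.899 -1.307] turn units [-0.011  0.547 -0.017] clock 50.4
```

>>> {"api": "step_arm", "payload": {"moves": "0.4 0 -0.2 0 0 0 0;0.6 0 -0.25 0 0 0 0;0.6 0 -0.3 0 0 0 0;0.6 0 -0.3 0 0 0 0;0.6 0 -0.25 0 0 0 0;0.6 0 0 0 0 0 0;0.6 0.3 0 0 0 0 0;0.49 0.3 0 0 0 0 0;0 0.3 0 0 0.55 0 0;0 0 0 0 0 0 0;0 0 0 0 0 0 0;0 0 0 0 0 0 0;0 0 0 0 0 0 0"}}

```text
clock: 51.7
eef_pos: [515.2, -5.8, 150.6]
tool_rot: [-1.571, 0.002, 1.57]
force: [-0.4, 0.2, 0.6]
width: 0.3
```

Run:
```python
from h import *
s=ctrl.read_state();p=get_image('wrist');cv2.imwrite('pics/aa.png',p['color']);print(s['eef_pos'])
T=wristT(p,s)
for t in ('key1_top','key2_top','key3_top'): print(t,[(round(d['conf'],2),d['position']) for d in nets.place_of(p,t)])
print(proj(p,np.array([[515,-5,55],[565,-5,55],[615,-5,55.]]),T).round())
```

```text
[515.20086388  -5.80444893 150.58162683]
key1_top [(0.65, [509.4, -7.5, 54.8]), (0.24, [565.1, -225.3, 39.6])]
key2_top []
key3_top []
[[253. 195.]
 [253. 252.]
 [253. 302.]]
```

View pics/aa.png

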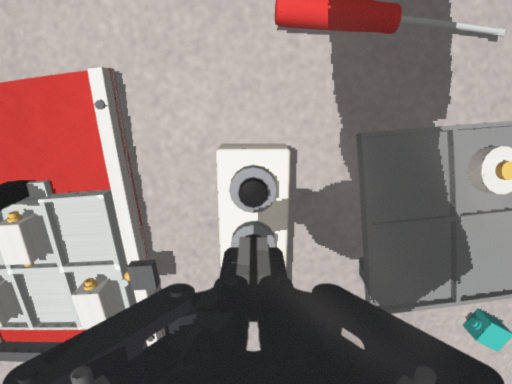

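>>> {"api": "step_arm", "payload": {"moves": "0 0.4 0.05 0 0 0 0;0 0.5 0 0 0 0 0;0 0.4 0 0 0 0 0;0 0.25 0 0 0 0 0;0 0.1 0 0 0 0 0;0 0 0 0 0 0 0;0 0 0 0 0 0 0"}}

```text
clock: 52.6
eef_pos: [512.6, -5.2, 68.0]
tool_rot: [-1.571, 0.002, 1.571]
force: [-0.4, -0.7, 0.5]
width: 0.1
```

>>> {"api": "step_arm", "payload": {"moves": "0 0.04 0 0 0 0 0;0 0.04 0 0 0 0 0;0 0 0 0 0 0 0;0 0 0 0 0 0 0"}}

```text
clock: 53.0
eef_pos: [512.1, -5.3, 63.6]
tool_rot: [-1.57, 0.002, 1.57]
force: [0.8, 0.4, 0.2]
width: -0.0
```

>>> {"api": "step_arm", "payload": {"moves": "0 0.04 0 0 0 0 0;0 0.04 0 0 0 0 0;0 0 0 0 0 0 0;0 0 0 0 0 0 0"}}

```text
clock: 53.4
eef_pos: [511.9, -5.3, 59.3]
tool_rot: [-1.569, 0.002, 1.571]
force: [0.2, 1.0, 0.3]
width: 0.1
```

>>> {"api": "step_arm", "payload": {"moves": "0 0.04 0 0 0 0 0;0 0.03 0 0 0 0 0;0 0 0 0 0 0 0;0 0 0 0 0 0 0"}}

```text
clock: 53.8
eef_pos: [512.1, -5.3, 56.0]
tool_rot: [-1.57, 0.002, 1.57]
force: [0.3, 0.1, 2.3]
width: -0.1
```

>>> {"api": "step_arm", "payload": {"moves": "0 0.03 0 0 0 0 0;0 0 0 0 0 0 0;0 0 0 0 0 0 0"}}

```text
clock: 54.1
eef_pos: [512.1, -5.3, 54.5]
tool_rot: [-1.57, 0.002, 1.571]
force: [-0.4, -1.9, 2.2]
width: -0.2
```

>>> {"api": "step_arm", "payload": {"moves": "0 0.04 0 0 0 0 0;0 0 0 0 0 0 0;0 0 0 0 0 0 0"}}

```text
clock: 54.4
eef_pos: [512.1, -5.3, 52.5]
tool_rot: [-1.57, 0.002, 1.571]
force: [-0.0, 0.6, 4.4]
width: -0.4
```

>>> {"api": "step_arm", "payload": {"moves": "0 0.04 0 0 0 0 0;0 0 0 0 0 0 0;0 0 0 0 0 0 0"}}

```text
clock: 54.7
eef_pos: [512.1, -5.3, 50.5]
tool_rot: [-1.57, 0.002, 1.57]
force: [-0.7, -0.4, 3.7]
width: -0.1
```

>>> {"api": "step_arm", "payload": {"moves": "0 0.04 0 0 0 0 0;0 0 0 0 0 0 0;0 0 0 0 0 0 0"}}

```text
clock: 55.0
eef_pos: [512.1, -5.3, 49.8]
tool_rot: [-1.57, 0.003, 1.571]
force: [-3.9, 0.0, 19.0]
width: -0.0
```

>>> {"api": "step_arm", "payload": {"moves": "0 0.04 0 0 0 0 0;0 0 0 0 0 0 0;0 0 0 0 0 0 0"}}

```text
clock: 55.3
eef_pos: [512.2, -5.3, 49.5]
tool_rot: [-1.571, 0.004, 1.571]
force: [-8.0, -0.4, 36.8]
width: 0.2
```

>>> {"api": "step_arm", "payload": {"moves": "0 -0.08 0 0 0 0 0;0 -0.2 0 0 0 0 0;0 -0.3 0 0 0 0 0;0 0 -0.3 0 0 0 0;0 0 -0.4 0 0 0 0;0 0 -0.3 0 0 0 0;0 0 0 0 0 0 0;0 0 0 0 0 0 0;0 0 0 0 0 0 0"}}

```text
clock: 56.2
eef_pos: [560.6, -5.4, 75.1]
tool_rot: [-1.568, 0.002, 1.571]
force: [0.3, -0.0, -0.3]
width: 0.0
```

Run:
```python
from h import *
s=ctrl.read_state();p=get_image('wrist');cv2.imwrite('pics/ab.png',p['color']);print(s['eef_pos'])
T=wristT(p,s)
print(proj(p,np.array([[513,-5,56],[563,-5,56]]),T).round())
need([563,-5,58])
```

```text
[560.60587363  -5.39634306  75.05357971]
[[252. 152.]
 [252. 241.]]
shift units [ 0.008  0.343 -0.046] turn units [0. 0. 0.] clock 56.25
```

View pics/ab.png

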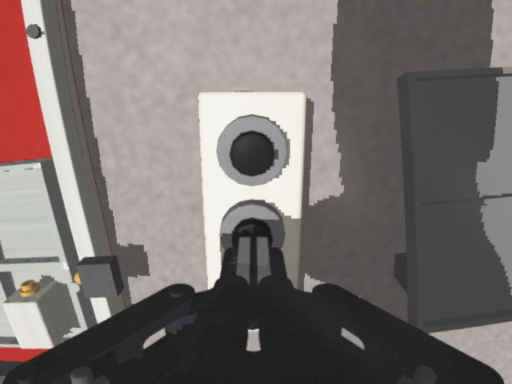

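>>> {"api": "step_arm", "payload": {"moves": "0 0.15 -0.06 0 0 0 0;0 0.12 0 0 0 0 0;0 0.08 0 0 0 0 0;0 0.06 0 0 0 0 0;0 0.04 0 0 0 0 0;0 0 0 0 0 0 0;0 0 0 0 0 0 0"}}

```text
clock: 56.95
eef_pos: [564.5, -5.4, 52.9]
tool_rot: [-1.569, 0.002, 1.571]
force: [-2.6, 0.1, 3.7]
width: -0.2
```

>>> {"api": "step_arm", "payload": {"moves": "0 0.04 0 0 0 0 0;0 0.03 0 0 0 0 0;0 0 0 0 0 0 0;0 0 0 0 0 0 0"}}

```text
clock: 57.35
eef_pos: [564.7, -5.4, 50.0]
tool_rot: [-1.569, 0.003, 1.571]
force: [-4.5, -0.9, 11.3]
width: -0.2
```

Key 2 bottomed at 50.0 mm. Next is key 3.

>>> {"api": "step_arm", "payload": {"moves": "0 -0.08 0 0 0 0 0;0 -0.2 0 0 0 0 0;0 -0.25 0 0 0 0 0;0 0 -0.3 0 0 0 0;0 0 -0.4 0 0 0 0;0 0 -0.3 0 0 0 0;0 0 0 0 0 0 0;0 0 0 0 0 0 0;0 0 0 0 0 0 0"}}

```text
clock: 58.25
eef_pos: [614.1, -5.3, 75.9]
tool_rot: [-1.569, 0.002, 1.571]
force: [-0.1, 0.2, -0.0]
width: 0.3
```

Run:
```python
from h import *
need([614.5,-4.5,50])
```

```text
shift units [ 0.018  0.518 -0.01 ] turn units [0. 0. 0.] clock 58.25
```

>>> {"api": "step_arm", "payload": {"moves": "0 0.15 0 0 0 0 0;0 0.12 0 0 0 0 0;0 0.08 0 0 0 0 0;0 0.06 0 0 0 0 0;0 0.04 0 0 0 0 0;0 0 0 0 0 0 0;0 0 0 0 0 0 0"}}

```text
clock: 58.95
eef_pos: [614.6, -5.4, 53.4]
tool_rot: [-1.569, 0.002, 1.571]
force: [-2.9, -0.1, 3.2]
width: -0.2
```

>>> {"api": "step_arm", "payload": {"moves": "0 0.04 0 0 0 0 0;0 0.04 0 0 0 0 0;0 0 0 0 0 0 0;0 0 0 0 0 0 0"}}

```text
clock: 59.35
eef_pos: [615.0, -5.4, 50.1]
tool_rot: [-1.57, 0.003, 1.57]
force: [-4.3, -0.5, 8.7]
width: 0.3
```

>>> {"api": "step_arm", "payload": {"moves": "0 -0.08 0 0 0 0 0;0 -0.3 0 0 0 0 0;0 -0.6 0 0 0 0 0;0 -0.7 0 0 0 0 0;0 -0.7 0.3 0 0 0 0;0 -0.5 0.6 0 0 0 0;0 0 0.7 0 0 0 0;0 0 0.7 0 0 0 0;0 0 0.5 0 0 0 0;0 0 0 0 0 0 0;0 0 0 0 0 0 0;0 0 0 0 0 0 0;0 0 0 0 0 0 0"}}

```text
clock: 60.65
eef_pos: [476.5, -4.8, 193.6]
tool_rot: [-1.571, 0.001, 1.57]
force: [0.1, -0.7, 0.0]
width: 0.1
```

Run:
```python
from h import *
s=ctrl.read_state();p=get_image('wrist');cv2.imwrite('pics/ac.png',p['color']);print(s['eef_pos'],s['force'])
p=get_image('top');cv2.imwrite('pics/ad.png',cv2.resize(p['color'][100:290,80:400],None,fx=2.5,fy=2.5))
for t in ('carriage_handle','carriage_floor','n1','cap','jar','driver','pot'): print(t,[(round(d['conf'],2),d['position']) for d in nets.place_of(p,t)])
```

```text
[476.46622012  -4.80386574 193.61931242] [ 0.07007735 -0.71048266  0.0111143 ]
carriage_handle [(0.75, [516.5, -231.2, 79.0])]
carriage_floor [(0.9, [603.8, -222.4, 25.5])]
n1 [(0.65, [631.1, -163.2, 37.1]), (0.53, [642.5, -274.7, 37.8]), (0.5, [564.3, -226.9, 32.2]), (0.43, [690.9, 267.1, 13.0])]
cap [(0.71, [498.4, 209.6, 38.7])]
jar [(0.75, [742.0, 67.1, 1.5])]
driver [(0.7, [380.5, 112.4, 3.9])]
pot []
```

View pics/ad.png

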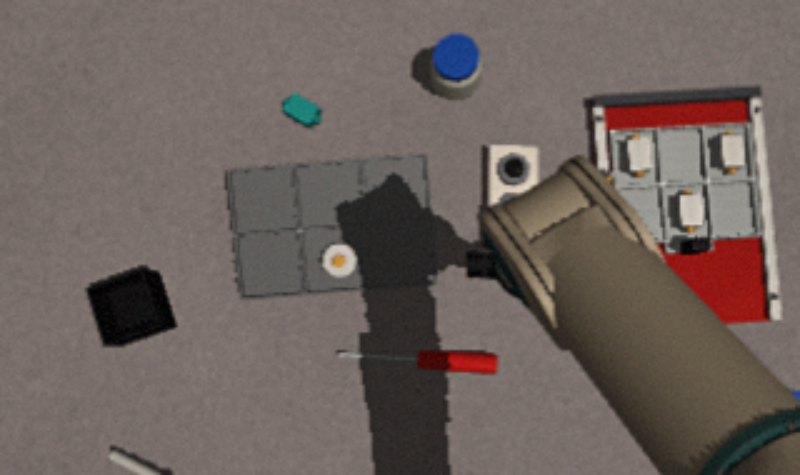

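View pics/ac.png

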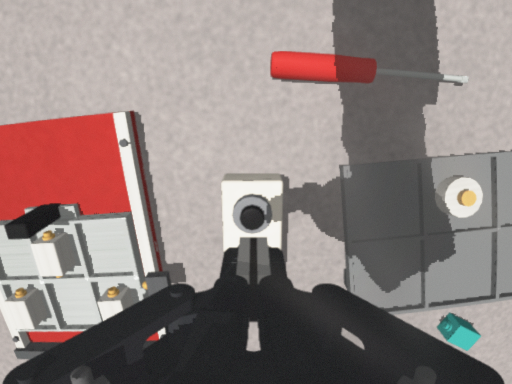

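```bash
python3 -c "
from cell import ctrl
print(ctrl.finish_job())"
```

```text
the job is handed in; nothing more can be done
None
```

I did the whole job in order and handed it in at about 61 s; the system gives no verdict.

- **Carriage out:** I pulled it about 70 mm past its click to the near stop, where the force rose.
- **Cartridges:** Three were present. I laid them in the far-right, far-left and near-middle pockets. A fit in a wrist picture put all three within about 2 mm of their pocket centres and flat, not perched on a wall.
- **Carriage home:** I pushed it through the detent until it met the far stop. The fingers' last position on the handle matched where the handle started.
- **Keys:** I pressed nearest, middle and farthest, one at a time. Each went down to about 50 mm, some 6 mm below first contact, with end forces of 37, 11 and 9 N. The joints themselves cannot be read.
- **Last pictures:** The carriage is home with all three cartridges in their pockets. The cap, jar and driver are where they were, the pot looks unmoved, and the arm is clear.

**Not clean:**
- One network reading put the far-right cartridge about 3 mm high, but the fit and a second camera did not bear that out.
- The network missed the pot in the last picture, so I judged it by eye.
- In that picture the arm hid part of the panel, so I did not see all three keys up at the end.
- I gripped the first cartridge about 7 mm higher than meant because I closed before the descent was complete; it held.

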